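Put the pewter reference discs away and draw the gasketed lid tight

TASK

Put all the pewter reference discs away in the birch cabinet: turn the T-handle free, press the green release button so the lid springs open to its stop, and lay every disc flat in the bays of the recess (any bay). Then, with the T-handle still free, push the lid shut until it catches, and turn the T-handle fully home so that it draws the lid tight on its gasket. Leave everything else on the bench where it is.

Things in the scene. Friction and masses are not known exactly. Their poses are not given: they have to be found in the camera images.
- cabinet: birch cabinet fixed to the bench, 210 mm deep (its x) by 268 mm wide (y), rim 80 mm high, walls 10 mm; origin at the centre of its underside, +x to the hinge side (away from the robot), z up. Under the lid: latch well at the front (x -95 to -47 mm), a wall 72 mm high, then the recess of four bays (x -41 to 95 mm, floor at z 30 mm). Button block 50 x 70 mm, 55 high on its +y side, near the front
- bay0 (a point): centre of the floor of the bay farthest to -y, 30 mm above the cabinet's underside; each bay is 58 mm wide (y; the outermost about 60) and 136 mm long (x -61 to +75 mm from this point), dividers 4 mm thick and 14 mm high. Axes as the cabinet's
- bay1 (a point): floor centre of the next bay, 62 mm further to +y
- bay2 (a point): floor centre of the third bay
- bay3 (a point): floor centre of the bay farthest to +y
- lid (a joint): angle of the gasketed lid (rad): 0 to 0.005 = tight on the gasket; about 0.03 = held by the spring catch, not tight (front edge 6 mm high); 1.6 = open at its stop, just past upright. A spring lifts it with 2 to 4 N at the front edge; the last 10 mm take up to 15 N (catch, gasket). To be caught it must be pushed below 0.03, to about 0.015
- lid_hinge (a point): middle of the hinge line, 84 mm above the bench, 108 mm to +x of the cabinet's centre; the hinge runs along the cabinet's y. The point turns with the lid: its x axis lies in the lid and points from front edge to hinge, its z axis points out of the lid's outer face (up when shut). The lid opens upward, its front edge swinging up and away from the robot
- lid_edge (a point): point on the lid's outer (upper when shut) face, 205 mm from the hinge line, 15 mm inside the front edge, 85 mm to -y of the middle: a clear place to push the lid. The lid is 217 x 268 mm, 14 mm thick, its underside in the plane of the hinge. When the lid is open this face looks away from the robot
- latch (a joint): angle of the T-handle (rad): 0 = free, bar roughly parallel to the front edge; 1.4 = home stop, bar pointing front to back. Grows clockwise seen from above. With the lid on its catch, turning from 0.4 to 1.1 draws it from the catch down to tight (up to about 0.3 Nm); the handle stays where it is left. Turned home with the lid open, it stops the lid from closing
- latch_bar (a point): centre of the T-handle's red bar, on the turning axis, 43 mm above the lid's outer face, 170 mm from the hinge line, at the lid's middle; bar 76 mm long, 14 mm wide, 18 mm high, its underside 34 mm above the lid. The point turns with the handle; the bar runs along the direction 1.4 rad counter-clockwise (seen from above) from the point's x axis
- release (a joint): travel of the green spring release button (m): 0 = up, 0.008 = fully down, 6 N. Pressed more than about 0.006 it draws the catch back, and the lid, if the T-handle is free, springs open to its stop. It also dips when the lid is pushed shut past the catch
- release_top (a point): centre of the top of the release button (28 mm across), on the block at the cabinet's +y side; pressed straight down
- disc_a_center (a point): centre of a plain pewter reference disc, 48 mm across, 24 mm thick, about 0.3 kg, lying flat; z is its axis; either face may be up. May be absent
- disc_b_center (a point): centre of a plain pewter reference disc, 48 mm across, 24 mm thick, about 0.3 kg, lying flat; z is its axis; either face may be up. May be absent
- disc_c_center (a point): centre of a plain pewter reference disc, 48 mm across, 24 mm thick, about 0.3 kg, lying flat; z is its axis; either face may be up. May be absent
- disc_d_center (a point): centre of a plain pewter reference disc, 48 mm across, 24 mm thick, about 0.3 kg, lying flat; z is its axis; either face may be up. May be absent
- bowl_blue: blue composition bowl, 122 mm across, 116 mm high, origin under its middle; leave alone
- bowl_maroon: maroon bowl of the same size; leave alone
- bowl_stand: cork-soled bowl stand, 104 mm across, 22 mm high, origin under its middle; leave alone
- straightedge: steel straightedge 300 x 32 x 6 mm along its x, origin under its middle; leave alone
- tape_measure: yellow tape measure 62 x 34 x 58 mm, origin under its middle; leave alone
- mug: white mug, 80 mm across, 90 mm high, origin under its middle; leave alone

How it is judged:
By the outcome, as a careful person would: the job done as asked, in the order asked, and still so for the second after the job is handed in, with the robot touching nothing.
Of disc_a, disc_b, disc_c, disc_d only 3 to 4 are there at a start; the rules pass over those that are not, and their reading is None.
At some moment in a run one of disc_a, disc_b, disc_c, disc_d may be knocked a few centimetres aside while the robot is not near it.
Once in a run the grip may slacken for a moment while it holds something.
It also fails if it takes over 210 s, if anything falls off the work surface, if the arm or the gripper's body presses on something with over 40 N, if the wrist force passes 120 N, or if a joint passes its speed limit or range.

ROBOT

A 6-joint arm with a two-finger parallel gripper is mounted at the origin on the work surface. World frame = base frame: x ahead of the robot, y to its left, z up, the work surface at z = 0. Lengths are in m, angles in rad, forces in N, time in s.
With the tool pointing down it reaches from about 0.35 to 0.975 m from the base axis. Payload 17.4 kg.
Tool frame: the origin (TCP) lies midway between the tips of the shut fingers; the grasp point (between the pads) lies 19 mm behind it; z points along the fingers, y is the direction in which the jaws open and shut (so a half turn about z gives the same grasp; the last joint's range is limited). The gripper opens to 85 mm and grips with 20 to 120 N. Pads are 22 mm wide; open, the fingers measure 114 mm over their backs; the gripper's body (76 mm by 85 mm) begins 54 mm behind the grasp point. The pads swing forward as they close: fully open they stand 13 mm farther back than shut.
Start: joints at [1.271, 0.116, 1.442, -0, 1.584, -0.038], TCP at [0.175, 0.652, 0.231] pointing down, gripper open.
Joint ranges: [-2.83, 2.83], [-0.83, 2.19], [0.07, 2.5], [-1.14, 4.28], [0.01, 3], [-2.97, 2.97]. Speed limits (rad/s): [1.89, 1.89, 2.22, 3.14, 3.14, 3.14].

INTERFACE

Orientations are given as a unit quaternion [w, x, y, z].
In Python, from bench import state, vision, workorder gives the robot as it stands.
- The arm moves only by the tool servo_tool, never from a script. Its argument "plan" is a list of rows, each an object with "slide": the shift along the tool's x, y, z scaled (see below), a list of three; "spin": the turn about the tool's z scaled (see below); "hand": the closure, from 0 (fully open) to 1 (shut). A call has 1 to 5 rows; each row shifts and turns the commanded pose from where the row before left it, along the tool's axes as they then stand; what a row does not reach is not made up. The controller multiplies each number of a shift by 0.2 m and each number of a turn by pi/4 rad. A row lasts 1/8 s, in which the tool goes at most 62.5 mm and 10.7 degrees, less where a joint would pass 70% of its speed; a pose out of reach is approached as far as the arm can. A call with a number of a shift or a turn outside -1 to 1 is refused whole. A call with a gripper value outside its range is refused whole. The fingers move at their own pace and stop on an object; "force" is the grip in N (left out, the last holds). Time passes only in rows, so rows that do not move let the fingers close. It gives the time, the measured TCP pose, the force and the opening at its end, in the units of the state.
- state(): the state, without advancing time (a new reading comes with each control period).
- vision.capture(name): name is "side" or "top" or "wrist"; returns a dict with "color" (420x560x3 uint8, red, green, blue), "mtx" (3x3 intrinsics, pixels), "k1" (the pictures are not rectified: a ray, as slopes to the right and down, at radius r is drawn at 1 + k1 r^2 times it, then the intrinsics apply), "cam_to_world" (4x4, takes a point from camera to world coordinates). Camera axes: x right, y down, z forward; pixel columns grow to the right and rows downward; lengths in m; the calibration is good to about 2 mm. A picture is of the moment at which its call begins. There is no depth.
- workorder.finish_job(): hands the job in, once; it reports no verdict.
The state is a dict: "time_s": time; "joints": joint angles; "qvel": joint speeds; "joint_efforts": joint torques, N m; "eef_pos": TCP position; "orientation": TCP orientation; "force": force on the tool from outside, world axes, zero at the start; "wrist_torque": the same for the moment, N m; "finger_gap": opening from 0.0 (shut) to 1.0 (fully open).
Only numpy, scipy, OpenCV 4.12 (cv2) and the standard library are available. Lean on these libraries where they do the work, as an engineer would, in place of code of your own. Each camera call takes 0.05 s, during which the arm holds its last target. There are 200 camera calls.

## Working session

There is one attempt and no reset: what is moved stays moved. The work goes in short steps, Python scripts to look and compute and a tool call to move; the robot and the scene stay as the last step left them, time stands still between calls to the robot, and variables do not carry over. Pictures are saved under pics/ and viewed, about 12 in all and at most 16, crops included, and the job is handed in when it is done.

Besides the shell and the picture viewer there is one more tool, called after ">>>" as name(argument=value, ...), one argument or row to a line, values as JSON. servo_tool: Moves the arm, as the interface text tells. Shifts and turns lie within -1 to 1; 1 stands for 0.2 m of shift or pi/4 rad of turn. Its arguments: {"type":"object","properties":{"plan":{"type":"array","items":{"type":"object","properties":{"slide":{"type":"array","items":{"type":"number"}},"spin":{"type":"number"},"hand":{"type":"number"}}}},"force":{"type":"number"}},"required":["plan"]}

```bash
mkdir -p pics; ls; cat > h.py <<'E'
import numpy as np, cv2
from bench import state, vision, workorder
def cap(n):
    c=vision.capture(n); return c
def save(c,f,crop=None,s=1):
    im=cv2.cvtColor(c['color'],cv2.COLOR_RGB2BGR)
    if crop: im=im[crop[1]:crop[3],crop[0]:crop[2]]
    cv2.imwrite('pics/'+f,cv2.resize(im,None,fx=s,fy=s,interpolation=cv2.INTER_CUBIC))
def ray(c,uv):
    K=np.array(c['mtx']);T=np.array(c['cam_to_world'])
    p=cv2.undistortPoints(np.array([[uv]],float),K,np.array([c['k1'],0,0,0.]))[0,0]
    return T[:3,3],T[:3,:3]@np.array([p[0],p[1],1])
def onz(c,uv,z):
    o,d=ray(c,uv); return o+d*(z-o[2])/d[2]
def proj(c,P):
    K=np.array(c['mtx']);T=np.linalg.inv(np.array(c['cam_to_world']))
    P=np.atleast_2d(np.array(P,float))@T[:3,:3].T+T[:3,3]
    return cv2.projectPoints(P,np.zeros(3),np.zeros(3),K,np.array([c['k1'],0,0,0.]))[0][:,0]
E
python3 - <<'E'
from h import *
import pickle
for n in('top','side'):
    c=cap(n); save(c,n+'0.png',s=1.42); pickle.dump(c,open(n+'0.pkl','wb'))
    print(n,np.round(c['cam_to_world'],3).tolist(),c['k1'],c['mtx'])
print(state())
E
```

```text
pics
top [[-0.0, -0.995, 0.103, 0.435], [-1.0, 0.0, -0.0, 0.008], [0.0, -0.103, -0.995, 1.257], [0.0, 0.0, 0.0, 1.0]] -0.08615237437747225 [[451.55581955   0.         281.81442869]
 [  0.         451.55581955 221.20896257]
 [  0.           0.           1.        ]]
side [[0.842, -0.402, 0.359, -0.021], [-0.539, -0.633, 0.556, -0.834], [0.004, -0.662, -0.75, 1.302], [0.0, 0.0, 0.0, 1.0]] -0.05118125094801714 [[541.53917901   0.         291.94353381]
 [  0.         541.53917901 209.92973748]
 [  0.           0.           1.        ]]
{'time_s': 0.1, 'joints': array([ 1.27119489e+00,  1.16448696e-01,  1.44220985e+00,  1.43234745e-05,
        1.58400524e+00, -3.78110839e-02]), 'qvel': array([ 0.00107359, -0.00070756, -0.00166127,  0.00041292,  0.00010255,
        0.00066335]), 'joint_efforts': array([ 1.31823042e-03, -7.33676004e+01, -6.33788252e+01, -1.13866449e-04,
        5.42493493e-03, -6.84247061e-05]), 'eef_pos': array([0.17465703, 0.6518307 , 0.23062173]), 'orientation': array([-9.69850669e-05,  1.30521605e-01,  9.91445321e-01, -5.26761410e-04]), 'force': array([ 0.50006069, -0.07002571,  0.36689595]), 'wrist_torque': array([0.01429451, 0.02023315, 0.06443226]), 'finger_gap': 1.0003830642473812}
```

View pics/top0.png

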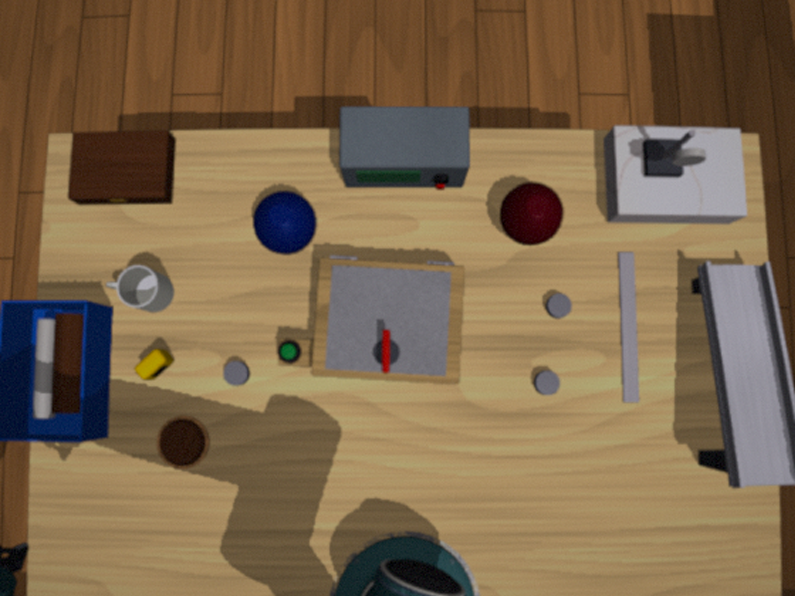

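View pics/side0.png

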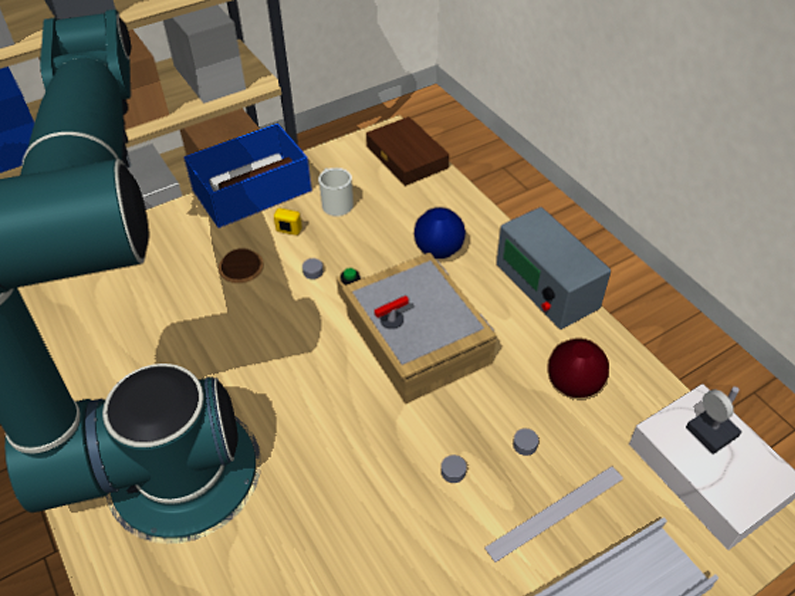

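Top view (÷1.42 for raw pixels): discs at (236,372), (558,305), (546,382). The button is at (289,351). The red bar is at (386,351) and points front to back, so the handle is home. The lid's corners run from (320,260) to (460,380). Only three discs show in either view. Next I'll measure.

```bash
cat >> h.py <<'E'
def cen(m,minA=20):
    n,l,s,c=cv2.connectedComponentsWithStats(m.astype(np.uint8)); 
    return [(c[i],s[i,4],s[i,:4]) for i in range(1,n) if s[i,4]>=minA]
def tri(c1,u1,c2,u2):
    o1,d1=ray(c1,u1);o2,d2=ray(c2,u2);d1=d1/np.linalg.norm(d1);d2=d2/np.linalg.norm(d2)
    A=np.c_[d1,-d2];t=np.linalg.lstsq(A,o2-o1,rcond=None)[0]
    a=o1+d1*t[0];b=o2+d2*t[1];return (a+b)/2,np.linalg.norm(a-b)
def masks(c):
    h=cv2.cvtColor(c['color'],cv2.COLOR_RGB2HSV);H,S,V=[h[...,i].astype(int) for i in range(3)]
    return dict(red=((H<6)|(H>174))&(S>180)&(V>110),green=(H>45)&(H<85)&(S>120)&(V>60),grey=(S<50)&(V>70)&(V<185))
E
python3 - <<'E'
from h import *
import pickle
t=pickle.load(open('top0.pkl','rb'));s=pickle.load(open('side0.pkl','rb'))
R={}
for n,c in(('t',t),('s',s)):
    m=masks(c)
    for k in m:
        for q in cen(m[k],25):
            print(n,k,np.round(q[0],1),q[1],q[2])
m=masks(t)
# lid panel rect, bar axis
n,l,st,ce=cv2.connectedComponentsWithStats(m['grey'].astype(np.uint8))
i=l[200,300]; cs,_=cv2.findContours((l==i).astype(np.uint8),0,2); 
b=cv2.boxPoints(cv2.minAreaRect(max(cs,key=cv2.contourArea)))
print('panel',[np.round(onz(t,p,.098),4)[:2] for p in b])
ys,xs=np.where(m['red'][220:275,255:290]); P=np.array([onz(t,(x+255,y+220),.150)[:2] for x,y in zip(xs,ys)])
print('bar',P.mean(0),np.linalg.svd(P-P.mean(0))[2][0],P.min(0),P.max(0))
E
```

```text
t red [271.5 246.9] 115 [270 233   4  29]
t green [202.6 247.2] 92 [198 242  11  11]
t grey [284.5  96.1] 3904 [239  75  92  44]
t grey [479.2 124. ] 5476 [429  88  97  69]
t grey [442.4 230.3] 1163 [435 178  15 105]
t grey [242.6 180.8] 43 [233 180  19   3]
t grey [310.2 184.7] 41 [301 184  18   3]
t grey [528.4 264.5] 6122 [496 184  64 160]
t grey [549.9 236.2] 447 [539 184  21 112]
t grey [100.6 202.8] 1024 [ 75 186  47  33]
t grey [273.2 224.2] 5837 [229 187  88  78]
t grey [393.4 214.7] 220 [386 207  16  17]
t grey [ 30.6 259.1] 835 [ 24 225  15  70]
t grey [165.6 262.3] 236 [158 254  17  17]
t grey [385.  269.1] 235 [377 261  17  17]
t grey [325.3 399.1] 183 [309 381  29  39]
t grey [294.1 414.4] 107 [274 405  42  15]
s red [275.  215.4] 127 [264 209  23  14]
s green [367.9 180.3] 47 [356 169  24  24]
s green [245.8 192.4] 57 [242 189   9   8]
s grey [181.2  21.6] 911 [167   0  29  55]
s grey [426.8  85.8] 50356 [196   0 364 277]
s grey [150.  36.] 2156 [122   2  51  70]
s grey [ 2.9 23.4] 143 [ 0  7 10 27]
s grey [109.4  28. ] 454 [94 15 28 29]
s grey [20.3 55.6] 516 [ 6 41 26
[... 711 characters left out ...]
9 117  88]
s grey [494.5 312.2] 27 [483 301  23  19]
s grey [369.9 310.4] 250 [362 302  17  19]
s grey [160.5 317.7] 26 [158 311   7  14]
s grey [319.  329.4] 258 [311 321  18  19]
s grey [130.8 345.5] 199 [ 96 328  61  27]
s grey [389.  361.8] 1330 [342 329  96  67]
s grey [ 86.3 367.5] 55 [ 79 357  15  18]
s grey [160.9 364.2] 33 [156 359  11  10]
s grey [421.1 396.9] 456 [376 365  93  55]
s grey [470.2 388.4] 50 [461 380  17  17]
s grey [488.7 412.3] 316 [468 401  38  19]
panel [array([0.4573, 0.1437]), array([0.6471, 0.1348]), array([ 0.6339, -0.0852]), array([ 0.4447, -0.0727])]
bar [0.48690212 0.0329425 ] [-9.99999767e-01  6.82785862e-04] [0.45236107 0.02918215] [0.52096798 0.03666611]
```

```bash
python3 - <<'E'
from h import *
import pickle
t=pickle.load(open('top0.pkl','rb'));s=pickle.load(open('side0.pkl','rb'))
for n,a,b in(('bar',(271.5,246.9),(275,215.4)),('btn',(202.6,247.2),(245.8,192.4)),('d1',(165.6,262.3),(219.4,188.4)),('d2',(393.4,214.7),(369.9,310.4)),('d3',(385,269.1),(319,329.4))):
    print(n,*np.round(tri(t,a,s,b)[0],4),'miss',round(tri(t,a,s,b)[1],4))
for a in((165.6,262.3),(393.4,214.7),(385,269.1)): print(onz(t,a,.022))
# candidate cabinet corners overlay
def cab(p,cx=.549,cy=.029,yaw=-.058):
    c,sn=np.cos(yaw),np.sin(yaw);return [cx+c*p[0]-sn*p[1],cy+sn*p[0]+c*p[1],p[2]]
im={'t':t,'s':s}
out=[]
for n,c in im.items():
    g=cv2.cvtColor(c['color'],cv2.COLOR_RGB2BGR)
    L=[[-.109,-.134,.098],[.108,-.134,.098],[.108,.134,.098],[-.109,.134,.098]]
    pts=proj(c,[cab(p) for p in L]);cv2.polylines(g,[np.int32(np.round(pts))],True,(255,0,255),1)
    o=proj(c,[cab((0,0,.098))])[0].astype(int);out.append(cv2.resize(g[o[1]-75:o[1]+75,o[0]-100:o[0]+100],None,fx=3.9,fy=3.9)[:, :])
cv2.imwrite('pics/ov.png',cv2.resize(np.hstack(out),(800,300)))
E
```

```text
bar 0.4854 0.0341 0.1416 miss 0.0041
btn 0.4881 0.2168 0.071 miss 0.0032
d1 0.4485 0.3299 0.0114 miss 0.0042
d2 0.5808 -0.3024 0.0138 miss 0.0037
d3 0.4302 -0.2755 0.0139 miss 0.0035
[0.45021337 0.32606718 0.022     ]
[ 0.5814707  -0.30127741  0.022     ]
[ 0.43172488 -0.27450392  0.022     ]
```

View pics/ov.png

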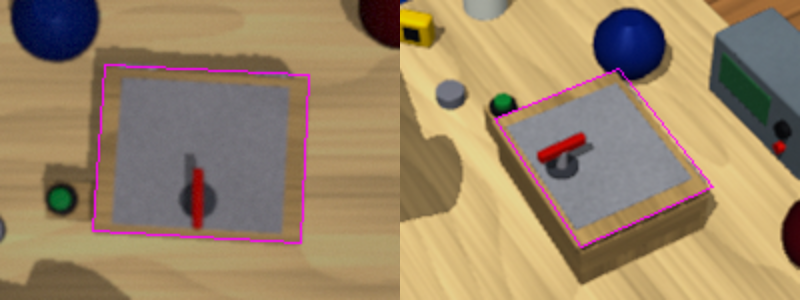

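>>> servo_tool(
  plan=[
    {"slide": [-0.19, -0.215, 0], "spin": 0, "hand": 0},
    {"slide": [-0.19, -0.215, 0], "spin": 0, "hand": 0},
    {"slide": [-0.19, -0.215, 0], "spin": 0, "hand": 0},
    {"slide": [-0.19, -0.215, 0], "spin": 0, "hand": 0},
    {"slide": [-0.19, -0.215, 0], "spin": 0, "hand": 0},
  ],
)

```text
time_s: 0.72
eef_pos: [0.303, 0.3934, 0.231]
orientation: [-0.0, 0.13, 0.991, -0.0]
force: [0.7, 0.1, 0.1]
finger_gap: 0.998
```

>>> servo_tool(
  plan=[
    {"slide": [-0.19, -0.215, 0], "spin": 0, "hand": 0},
    {"slide": [-0.19, -0.215, 0], "spin": 0, "hand": 0},
    {"slide": [-0.19, -0.215, 0], "spin": 0, "hand": 0},
    {"slide": [-0.19, -0.215, 0], "spin": 0, "hand": 0},
    {"slide": [-0.19, -0.215, 0], "spin": 0, "hand": 0},
  ],
)

```text
time_s: 1.35
eef_pos: [0.4308, 0.1365, 0.2313]
orientation: [0.0, 0.131, 0.991, 0.0]
force: [0.6, -0.2, 0.6]
finger_gap: 1.0
```

>>> servo_tool(
  plan=[
    {"slide": [-0.19, -0.215, 0], "spin": 0, "hand": 0},
    {"slide": [-0.19, -0.215, 0], "spin": 0, "hand": 0},
    {"slide": [0, 0, 0], "spin": 0.2, "hand": 0},
    {"slide": [0, 0, 0], "spin": 0.2, "hand": 0},
    {"slide": [0, 0, 0], "spin": 0.2, "hand": 0},
  ],
)

```text
time_s: 1.98
eef_pos: [0.4815, 0.0353, 0.2309]
orientation: [-0.0, 0.361, 0.933, -0.0]
force: [-0.2, 0.3, -0.4]
finger_gap: 1.001
```

>>> servo_tool(
  plan=[
    {"slide": [0, 0, 0], "spin": 0.2, "hand": 0},
    {"slide": [0, 0, 0], "spin": 0.2, "hand": 0},
    {"slide": [0, 0, 0], "spin": 0.2, "hand": 0},
    {"slide": [0, 0, 0], "spin": 0.2, "hand": 0},
    {"slide": [0, 0, 0], "spin": 0.2, "hand": 0},
  ],
)

```text
time_s: 2.6
eef_pos: [0.4815, 0.0356, 0.231]
orientation: [-0.0, 0.69, 0.724, -0.0]
force: [-0.3, -1.0, 0.1]
finger_gap: 1.003
```

>>> servo_tool(
  plan=[
    {"slide": [0, 0, 0], "spin": 0.2, "hand": 0},
    {"slide": [0, 0, 0], "spin": 0.2, "hand": 0},
    {"slide": [0, 0, 0], "spin": 0.2, "hand": 0},
    {"slide": [0, 0, 0], "spin": 0.2, "hand": 0},
    {"slide": [0, 0, 0], "spin": 0.2, "hand": 0},
  ],
)

```text
time_s: 3.22
eef_pos: [0.4815, 0.0356, 0.231]
orientation: [-0.0, 0.915, 0.404, -0.0]
force: [-0.3, -0.1, 0.0]
finger_gap: 1.002
```

>>> servo_tool(
  plan=[
    {"slide": [0, 0, 0], "spin": 0.2, "hand": 0},
    {"slide": [0, 0, 0], "spin": 0.2, "hand": 0},
    {"slide": [0, 0, 0], "spin": 0.2, "hand": 0},
    {"slide": [0, 0, 0], "spin": 0.2, "hand": 0},
    {"slide": [0, 0, 0], "spin": 0.2, "hand": 0},
  ],
)

```text
time_s: 3.85
eef_pos: [0.4815, 0.0356, 0.231]
orientation: [-0.0, 1.0, 0.024, -0.0]
force: [-0.3, -0.5, 0.5]
finger_gap: 1.002
```

```bash
cat >> h.py <<'E'
from scipy.spatial.transform import Rotation as Ro
def to(x,y,z,a=None):
    """print slide needed (units) to reach TCP x,y,z in the current tool frame, spin needed (units) to bring tool-y to angle a deg"""
    s=state();q=s['orientation'];R=Ro.from_quat([q[1],q[2],q[3],q[0]])
    p=R.inv().apply(np.array([x,y,z])-s['eef_pos'])/.2
    yv=R.as_matrix()[:,1];cur=np.degrees(np.arctan2(yv[1],yv[0]))
    print('t',round(s['time_s'],2),'at',np.round(s['eef_pos'],4),'yaw',round(cur,2),'slide',np.round(p,4),'n',round(np.linalg.norm(p),3),'spin',None if a is None else round(-np.radians((a-cur+180)%360-180)/(np.pi/4),4),'F',np.round(s['force'],1),'gap',round(s['finger_gap'],3),'q6',round(s['joints'][5],3))
E
python3 - <<'E'
from h import *
to(.486,.033,.150,-90)
c=cap('wrist');save(c,'w1.png')
m=masks(c)
for q in cen(m['red'],100): print(q, onz(c,q[0],.150))
E
```

```text
t 3.85 at [0.4815 0.0356 0.231 ] yaw -87.3 slide [0.0221 0.0139 0.4051] n 0.406 spin 0.06 F [-0.3 -0.5  0.5] gap 1.002 q6 1.545
(array([281.90431267, 216.04043127]), np.int32(1484), array([271, 167,  23, 101], dtype=int32)) [0.48858633 0.03160302 0.15      ]
```

>>> servo_tool(
  plan=[
    {"slide": [0.027, 0.017, 0.2], "spin": 0.08, "hand": 0},
    {"slide": [0, 0, 0.2], "spin": 0, "hand": 0},
    {"slide": [0, 0, 0.135], "spin": 0, "hand": 0},
    {"slide": [0, 0, 0], "spin": 0, "hand": 0.9},
    {"slide": [0, 0, 0], "spin": 0, "hand": 0.9},
  ],
  force=50,
)

```text
time_s: 4.53
eef_pos: [0.4876, 0.0325, 0.1256]
orientation: [-0.0, 1.0, -0.005, 0.001]
force: [-0.6, -0.4, 0.4]
finger_gap: 0.603
```

>>> servo_tool(
  plan=[
    {"slide": [0, 0, 0], "spin": 0, "hand": 0.9},
    {"slide": [0, 0, 0], "spin": 0, "hand": 0.9},
    {"slide": [0, 0, 0], "spin": 0, "hand": 0.9},
  ],
)

```text
time_s: 4.9
eef_pos: [0.4876, 0.0327, 0.1253]
orientation: [-0.0, 1.0, -0.005, 0.001]
force: [-0.6, 4.0, 5.0]
finger_gap: 0.156
```

>>> servo_tool(
  plan=[
    {"slide": [0, 0, 0], "spin": -0.19, "hand": 0.9},
    {"slide": [0, 0, 0], "spin": -0.19, "hand": 0.9},
    {"slide": [0, 0, 0], "spin": -0.19, "hand": 0.9},
    {"slide": [0, 0, 0], "spin": -0.19, "hand": 0.9},
    {"slide": [0, 0, 0], "spin": -0.19, "hand": 0.9},
  ],
)

```text
time_s: 5.52
eef_pos: [0.4873, 0.0338, 0.1255]
orientation: [-0.001, 0.932, 0.362, 0.001]
force: [-6.5, 14.7, 10.8]
finger_gap: 0.16
```

>>> servo_tool(
  plan=[
    {"slide": [0, 0, 0], "spin": -0.19, "hand": 0.9},
    {"slide": [0, 0, 0], "spin": -0.19, "hand": 0.9},
    {"slide": [0, 0, 0], "spin": -0.19, "hand": 0.9},
    {"slide": [0, 0, 0], "spin": -0.19, "hand": 0.9},
    {"slide": [0, 0, 0], "spin": 0, "hand": 0.9},
  ],
)

```text
time_s: 6.15
eef_pos: [0.4864, 0.0343, 0.1253]
orientation: [-0.002, 0.785, 0.619, 0.001]
force: [-14.6, 18.0, 14.0]
finger_gap: 0.156
```

```bash
python3 - <<'E'
from h import *
s=state();print(s['wrist_torque']); to(.487,.033,.23,-10)
E
```

```text
[3.10160472 2.67158121 0.00458844]
t 6.15 at [0.4864 0.0343 0.1253] yaw -13.45 slide [-0.0039  0.0032 -0.5235] n 0.524 spin -0.0767 F [-14.6  18.   14. ] gap 0.156 q6 0.25
```

>>> servo_tool(
  plan=[
    {"slide": [0, 0, 0], "spin": 0, "hand": 0},
    {"slide": [0, 0, 0], "spin": 0, "hand": 0},
    {"slide": [0, 0, 0], "spin": 0, "hand": 0},
    {"slide": [0, 0, -0.2], "spin": 0, "hand": 0},
    {"slide": [0, 0, -0.3], "spin": 0, "hand": 0},
  ],
)

```text
time_s: 6.78
eef_pos: [0.4865, 0.0323, 0.224]
orientation: [-0.001, 0.786, 0.618, -0.001]
force: [1.2, -0.5, 1.0]
finger_gap: 0.997
```

>>> servo_tool(
  plan=[
    {"slide": [0, 0, 0], "spin": 0.2, "hand": 1},
    {"slide": [0, 0, 0], "spin": 0.2, "hand": 1},
    {"slide": [0, 0, 0], "spin": 0.2, "hand": 1},
    {"slide": [0, 0, 0], "spin": 0.2, "hand": 1},
    {"slide": [0, 0, 0], "spin": 0.2, "hand": 1},
  ],
)

```text
time_s: 7.4
eef_pos: [0.4872, 0.0323, 0.2242]
orientation: [0.0, 0.964, 0.268, -0.0]
force: [-0.7, -0.1, -0.1]
finger_gap: 0.001
```

>>> servo_tool(
  plan=[
    {"slide": [0, 0, 0], "spin": 0.2, "hand": 1},
    {"slide": [0, 0, 0], "spin": 0.2, "hand": 1},
    {"slide": [0, 0, 0], "spin": 0.2, "hand": 1},
    {"slide": [0, 0, 0], "spin": 0.1, "hand": 1},
    {"slide": [0, 0, 0], "spin": 0, "hand": 1},
  ],
)

```text
time_s: 8.02
eef_pos: [0.4872, 0.0323, 0.2243]
orientation: [0.0, 1.0, -0.001, -0.0]
force: [1.0, -0.4, 0.5]
finger_gap: 0.002
```

```bash
python3 - <<'E'
from h import *
to(.488,.217,.09,-90)
c=cap('top');save(c,'top1.png',(180,160,360,290),3)
m=masks(c)
for q in cen(m['red'],30)+cen(m['green'],30): print(q[0],q[1],onz(c,q[0],.15),onz(c,q[0],.072))
E
```

```text
t 8.03 at [0.4872 0.0323 0.2243] yaw -90.13 slide [ 0.0019 -0.9234  0.6712] n 1.142 spin -0.0028 F [ 1.  -0.4  0.5] gap 0.002 q6 1.587
[273.08 120.86] 50 [0.8056617  0.02971873 0.15      ] [0.83177804 0.03124554 0.072     ]
[202.        246.9382716] 81 [0.48657526 0.20369244 0.15      ] [0.49019949 0.2174825  0.072     ]
```

>>> servo_tool(
  plan=[
    {"slide": [0.009, -0.25, 0], "spin": 0, "hand": 1},
    {"slide": [0, -0.25, 0], "spin": 0, "hand": 1},
    {"slide": [0, -0.25, 0], "spin": 0, "hand": 1},
    {"slide": [0, -0.173, 0.2], "spin": 0, "hand": 1},
    {"slide": [0, 0, 0.25], "spin": 0, "hand": 1},
  ],
)

```text
time_s: 8.7
eef_pos: [0.4896, 0.2192, 0.1338]
orientation: [-0.0, 1.0, 0.001, 0.001]
force: [0.9, 0.1, -0.9]
finger_gap: -0.002
```

>>> servo_tool(
  plan=[
    {"slide": [0, 0, 0.2], "spin": 0, "hand": 1},
    {"slide": [0, 0, 0.06], "spin": 0, "hand": 1},
    {"slide": [0, 0, 0.03], "spin": 0, "hand": 1},
    {"slide": [0, 0, 0.03], "spin": 0, "hand": 1},
  ],
)

```text
time_s: 9.2
eef_pos: [0.4902, 0.2172, 0.0719]
orientation: [-0.0, 1.0, -0.001, 0.001]
force: [-3.4, -2.0, 5.0]
finger_gap: 0.007
```

```bash
python3 - <<'E'
from h import *
to(.489,.217,.064,-90)
E
```

```text
t 9.2 at [0.4902 0.2172 0.0719] yaw -90.14 slide [-0.0063  0.0011  0.0394] n 0.04 spin -0.0031 F [-3.4 -2.   5. ] gap 0.007 q6 1.943
```

>>> servo_tool(
  plan=[
    {"slide": [0, 0, 0.015], "spin": 0, "hand": 1},
    {"slide": [0, 0, 0.015], "spin": 0, "hand": 1},
    {"slide": [0, 0, 0], "spin": 0, "hand": 1},
  ],
)

```text
time_s: 9.57
eef_pos: [0.4907, 0.2175, 0.0702]
orientation: [-0.001, 1.0, -0.001, 0.002]
force: [-26.4, -9.0, 55.5]
finger_gap: 0.003
```

```bash
python3 - <<'E'
from h import *
to(.489,.217,.064,-90)
c=cap('side');save(c,'s2.png',(150,60,400,260),3)
E
```

```text
t 9.57 at [0.4907 0.2175 0.0702] yaw -90.14 slide [-0.0086  0.0026  0.0309] n 0.032 spin -0.0031 F [-26.4  -9.   55.5] gap 0.003 q6 1.943
```

View pics/s2.png

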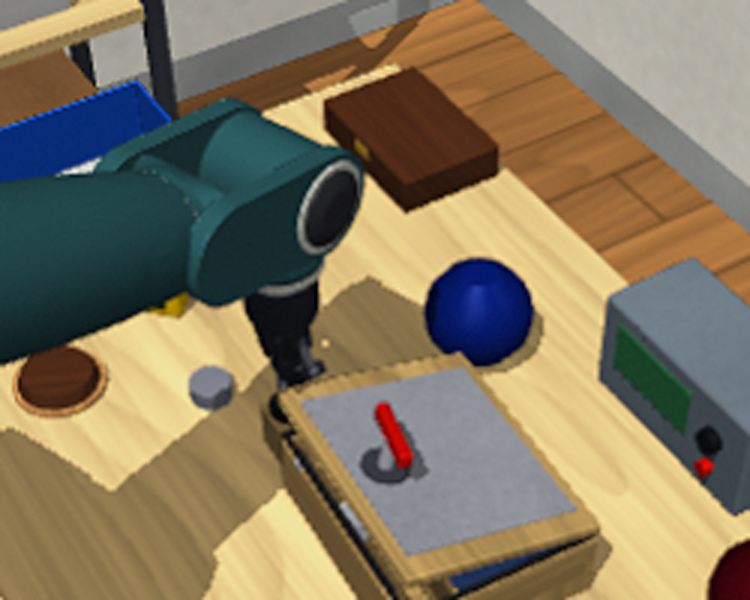

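The lid is open a crack and rising. The red bar lies parallel to the front, so the handle is free, and the button has bottomed. I'll back off.

>>> servo_tool(
  plan=[
    {"slide": [0, 0, -0.06], "spin": 0, "hand": 1},
    {"slide": [0, 0, -0.1], "spin": 0, "hand": 1},
    {"slide": [0, 0, 0], "spin": 0, "hand": 1},
    {"slide": [0, 0, 0], "spin": 0, "hand": 1},
    {"slide": [0, 0, 0], "spin": 0, "hand": 1},
  ],
)

```text
time_s: 10.25
eef_pos: [0.4892, 0.217, 0.0956]
orientation: [0.0, 1.0, -0.001, -0.0]
force: [0.5, 2.3, 0.1]
finger_gap: -0.002
```

>>> servo_tool(
  plan=[
    {"slide": [0, 0, -0.3], "spin": 0, "hand": 0},
    {"slide": [0, 0, -0.3], "spin": 0, "hand": 0},
    {"slide": [0, 0, 0], "spin": 0, "hand": 0},
    {"slide": [0, 0, 0], "spin": 0, "hand": 0},
    {"slide": [0, 0, 0], "spin": 0, "hand": 0},
  ],
)

```text
time_s: 10.88
eef_pos: [0.489, 0.2168, 0.2146]
orientation: [0.001, 1.0, -0.001, -0.001]
force: [-0.5, -0.5, 0.5]
finger_gap: 1.001
```

```bash
python3 - <<'E'
from h import *
to(.450,.327,.225,-90)
c=cap('side');save(c,'s3.png',(150,60,400,260),3)
t=cap('top')
for q in cen(masks(t)['grey'],120):
    if q[1]<400: print('t',np.round(q[0],1),q[1],onz(t,q[0],.022))
for q in cen(masks(c)['grey'],120):
    if q[1]<400: print('s',np.round(q[0],1),q[1],onz(c,q[0],.014))
c=cap('wrist')
for q in cen(masks(c)['grey'],300): print('w',np.round(q[0],1),q[1],onz(c,q[0],.024))
E
```

```text
t 10.88 at [0.489  0.2168 0.2146] yaw -90.15 slide [-0.1967 -0.5504 -0.0522] n 0.587 spin -0.0034 F [-0.5 -0.5  0.5] gap 1.001 q6 1.943
t [192.4 220.6] 167 [0.56522448 0.25414235 0.022     ]
t [393.2 214.7] 228 [ 0.58139213 -0.30063475  0.022     ]
t [272.6 257. ] 179 [0.46513011 0.03261383 0.022     ]
t [384.9 269.1] 239 [ 0.43174785 -0.27420419  0.022     ]
t [325.2 398.9] 179 [ 0.08499518 -0.10843462  0.022     ]
s [ 2.9 23.4] 143 [0.08131609 1.82851154 0.014     ]
s [253.8  82.2] 153 [0.83617861 0.7807987  0.014     ]
s [231.6 142.7] 145 [0.58700076 0.50590824 0.014     ]
s [219.  187.6] 131 [0.44634445 0.33287531 0.014     ]
s [ 62.9 260.9] 199 [-0.08226197  0.31405529  0.014     ]
s [128.1 269.7] 149 [0.07035711 0.18119889 0.014     ]
s [502.2 287.4] 384 [ 0.94316332 -0.44715888  0.014     ]
s [102.  305.6] 163 [-0.0360837   0.10526436  0.014     ]
s [131.9 328.8] 308 [ 0.00743583 -0.00650867  0.014     ]
s [369.8 310.5] 256 [ 0.57866035 -0.30186306  0.014     ]
s [319.  329.5] 265 [ 0.42837213 -0.27520109  0.014     ]
s [425.  395.4] 313 [ 0.54482752 -0.56590645  0.014     ]
w [522.9  84.1] 8508 [0.57849147 0.00107534 0.024     ]
w [163.5 225. ] 1300 [0.4484729  0.32928213 0.024     ]
w [387.  230.3] 404 [0.4419436  0.10450532 0.024     ]
```

View pics/s3.png

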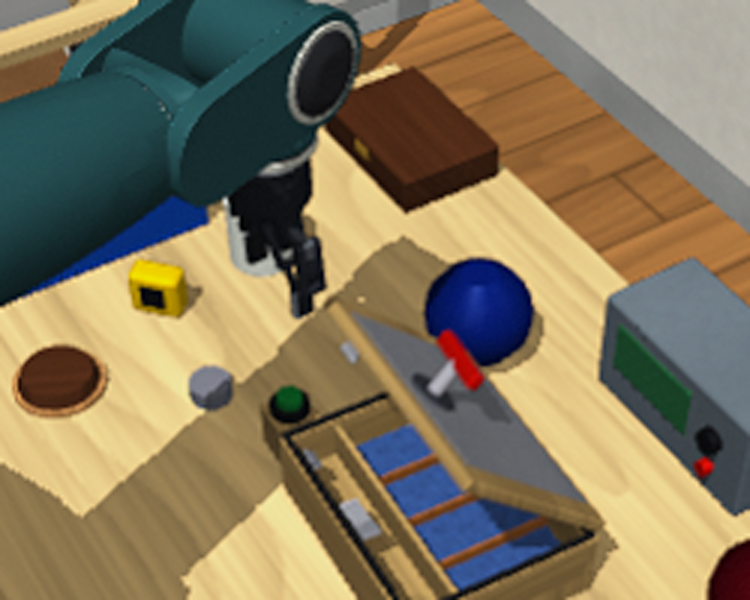

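>>> servo_tool(
  plan=[
    {"slide": [-0.1, -0.275, 0], "spin": 0, "hand": 0},
    {"slide": [-0.1, -0.275, 0], "spin": 0, "hand": 0},
    {"slide": [0, 0, 0.1], "spin": -0.215, "hand": 0},
    {"slide": [0, 0, 0.1], "spin": -0.215, "hand": 0},
    {"slide": [0, 0, 0.1], "spin": -0.215, "hand": 0},
  ],
)

```text
time_s: 11.65
eef_pos: [0.4495, 0.3273, 0.1551]
orientation: [0.0, 0.968, 0.252, -0.0]
force: [0.2, 0.3, -0.6]
finger_gap: 1.0
```

>>> servo_tool(
  plan=[
    {"slide": [0, 0, 0], "spin": -0.215, "hand": 0},
    {"slide": [0, 0, 0], "spin": -0.215, "hand": 0},
    {"slide": [0, 0, 0], "spin": -0.215, "hand": 0},
    {"slide": [0, 0, 0], "spin": -0.215, "hand": 0},
    {"slide": [0, 0, 0], "spin": -0.215, "hand": 0},
  ],
)

```text
time_s: 12.28
eef_pos: [0.4496, 0.327, 0.1558]
orientation: [-0.0, 0.78, 0.626, -0.0]
force: [-0.4, 0.5, 0.5]
finger_gap: 1.001
```

>>> servo_tool(
  plan=[
    {"slide": [0, 0, 0], "spin": -0.21, "hand": 0},
    {"slide": [0, 0, 0], "spin": 0, "hand": 0},
  ],
)

```text
time_s: 12.52
eef_pos: [0.4496, 0.3271, 0.1559]
orientation: [-0.0, 0.727, 0.686, -0.0]
force: [-0.8, -0.4, 0.2]
finger_gap: 1.0
```

```bash
python3 - <<'E'
from h import *
c=cap('wrist');save(c,'w3.png')
for q in cen(masks(c)['grey'],300): print('w',np.round(q[0],1),q[1],q[2],onz(c,q[0],.024))
to(.4487,.3290,.001,-3.3)
E
```

```text
t 12.57 at [0.4497 0.3271 0.1559] yaw -3.51 slide [ 0.0095 -0.0052  0.7747] n 0.775 spin -0.0046 F [-1.5  0.4  0.3] gap 1.003 q6 0.644
```

View pics/w3.png

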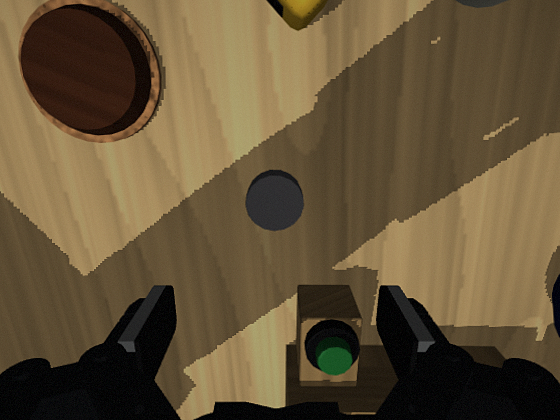

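The wrist view shows the disc at about (274,200), with the button block at (330,340) and the stand at (90,70). Only this disc is near. I'll work out the numbers.

```bash
python3 - <<'E'
from h import *
c=cap('wrist')
print(onz(c,(274.5,201),.024), onz(c,(333,358),.07), proj(c,[[.449,.328,.024]]), np.round(c['cam_to_world'],3).tolist())
m=cv2.cvtColor(c['color'],cv2.COLOR_RGB2HSV)
print(m[200,274],m[200,220],m[230,250])
E
```

```text
[0.44893613 0.32860074 0.024     ] [0.48785759 0.21076556 0.07      ] [[274.62564666 201.70596149]] [[0.998, -0.058, -0.021, 0.455], [-0.062, -0.944, -0.325, 0.411], [-0.001, 0.326, -0.945, 0.298], [0.0, 0.0, 0.0, 1.0]]
[130  16  49] [ 18 116  97] [ 18 114 103]
```

>>> servo_tool(
  plan=[
    {"slide": [0.007, -0.003, 0.25], "spin": 0, "hand": 0},
    {"slide": [0, 0, 0.25], "spin": 0, "hand": 0},
    {"slide": [0, 0, 0.2], "spin": 0, "hand": 0},
    {"slide": [0, 0, 0.07], "spin": 0, "hand": 0},
    {"slide": [0, 0, 0], "spin": 0, "hand": 0.6},
  ],
  force=60,
)

```text
time_s: 13.25
eef_pos: [0.4493, 0.3286, 0.0024]
orientation: [-0.0, 0.728, 0.686, -0.0]
force: [-0.2, 1.2, 0.2]
finger_gap: 0.815
```

>>> servo_tool(
  plan=[
    {"slide": [0, 0, 0], "spin": 0, "hand": 0.8},
    {"slide": [0, 0, 0], "spin": 0, "hand": 0.8},
    {"slide": [0, 0, 0], "spin": 0, "hand": 0.8},
    {"slide": [0, 0, 0], "spin": 0, "hand": 0.8},
  ],
)

```text
time_s: 13.75
eef_pos: [0.4502, 0.3293, 0.0047]
orientation: [0.0, 0.727, 0.686, 0.002]
force: [-2.2, -0.8, 8.0]
finger_gap: 0.539
```

```bash
python3 - <<'E'
from h import *
def cab(p,cx=.5475,cy=.031,yaw=-.058):
    c,sn=np.cos(yaw),np.sin(yaw);return [cx+c*p[0]-sn*p[1],cy+sn*p[0]+c*p[1],p[2]]
for i in range(4): print(i,np.round(cab((.022,-.093+.062*i,0)),4))
to(*cab((.022,.093,.20)),-3.3)
E
```

```text
0 [ 0.5641 -0.0631  0.    ]
1 [ 0.5677 -0.0012  0.    ]
2 [0.5713 0.0607 0.    ]
3 [0.5749 0.1226 0.    ]
t 13.75 at [0.4502 0.3293 0.0047] yaw -3.32 slide [-0.9937  0.6846 -0.9769] n 1.553 spin -0.0005 F [-2.2 -0.8  8. ] gap 0.539 q6 0.644
```

>>> servo_tool(
  plan=[
    {"slide": [0, 0, -0.1], "spin": 0, "hand": 0.8},
    {"slide": [0, 0, -0.25], "spin": 0, "hand": 0.8},
    {"slide": [0, 0, -0.25], "spin": 0, "hand": 0.8},
    {"slide": [0, 0, -0.2], "spin": 0, "hand": 0.8},
    {"slide": [0, 0, 0], "spin": 0, "hand": 0.8},
  ],
)

```text
time_s: 14.38
eef_pos: [0.4503, 0.3293, 0.1675]
orientation: [0.001, 0.727, 0.686, 0.003]
force: [-0.5, -0.9, -3.8]
finger_gap: 0.536
```

```bash
python3 - <<'E'
from h import *
c=cap('side');save(c,'s4.png',(150,60,400,260),3)
t=cap('top');save(t,'t4.png',(200,100,360,290),3)
to(.5749,.1226,.17,-3.3)
E
```

```text
t 14.47 at [0.4491 0.3285 0.1628] yaw -3.31 slide [-0.9914  0.6873 -0.0359] n 1.207 spin -0.0002 F [-0.1 -0.1 -5.6] gap 0.538 q6 0.643
```

View pics/t4.png

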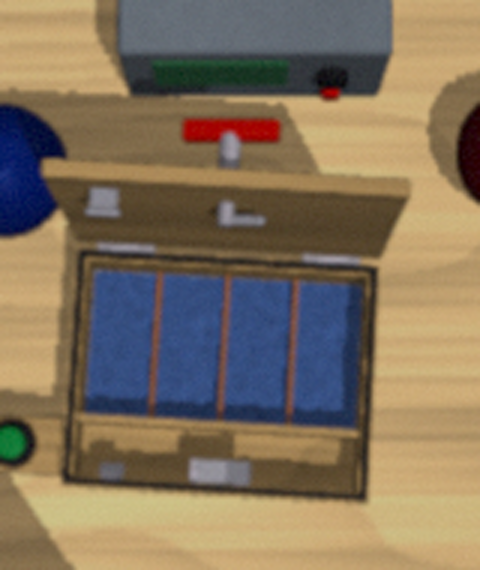

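The lid is fully open and the four blue bays are empty. The dividers sit at crop columns 155, 224 and 293. I'll check the bay positions against them.

```bash
python3 - <<'E'
from h import *
t=cap('top')
def cab(p,cx=.5475,cy=.031,yaw=-.058):
    c,sn=np.cos(yaw),np.sin(yaw);return [cx+c*p[0]-sn*p[1],cy+sn*p[0]+c*p[1],p[2]]
for u,y in((251.7,.062),(274.7,0),(297.7,-.062)):
    print(onz(t,(u,215),.044), cab((.025,y,.044)))
# rim outer corners
for uv,p in(((200+83/3,100+252/3),(.105,.134,.08)),((200+377/3,100+268/3),(.105,-.134,.08)),((200+65/3,100+482/3),(-.105,.134,.08)),((200+364/3,100+500/3),(-.105,-.134,.08))):
    print(np.round(onz(t,uv,.08),4),np.round(cab(p),4))
E
```

```text
[0.57799685 0.08903421 0.044     ] [np.float64(0.5760519459684521), np.float64(0.09144655806094001), 0.044]
[0.5779845  0.02682171 0.044     ] [np.float64(0.572457961786695), np.float64(0.029550812829936626), 0.044]
[ 0.57797973 -0.03536731  0.044     ] [np.float64(0.5688639776049378), np.float64(-0.03234493240106677), 0.044]
[0.6564 0.1509 0.08  ] [0.6601 0.1587 0.08  ]
[ 0.642  -0.1083  0.08  ] [ 0.6446 -0.1089  0.08  ]
[0.4542 0.1641 0.08  ] [0.4504 0.1709 0.08  ]
[ 0.4387 -0.095   0.08  ] [ 0.4349 -0.0967  0.08  ]
```

>>> servo_tool(
  plan=[
    {"slide": [-0.2, 0.137, 0], "spin": 0, "hand": 0.8},
    {"slide": [-0.2, 0.137, 0], "spin": 0, "hand": 0.8},
    {"slide": [-0.2, 0.137, 0], "spin": 0, "hand": 0.8},
    {"slide": [-0.2, 0.138, 0], "spin": 0, "hand": 0.8},
    {"slide": [-0.2, 0.138, 0], "spin": 0, "hand": 0.8},
  ],
)

```text
time_s: 15.15
eef_pos: [0.5749, 0.1194, 0.1608]
orientation: [-0.001, 0.727, 0.686, -0.001]
force: [1.0, -0.4, -3.3]
finger_gap: 0.538
```

>>> servo_tool(
  plan=[
    {"slide": [0, 0, 0.1], "spin": 0, "hand": 0.8},
    {"slide": [0, 0, 0.1], "spin": 0, "hand": 0.8},
  ],
)

```text
time_s: 15.4
eef_pos: [0.5742, 0.1209, 0.12]
orientation: [-0.001, 0.727, 0.686, -0.001]
force: [-0.1, -0.2, -4.4]
finger_gap: 0.535
```

```bash
python3 - <<'E'
from h import *
to(.575,.1206,.037,-3.3)
c=cap('wrist');save(c,'w5.png')
E
```

```text
t 15.4 at [0.5742 0.1209 0.12  ] yaw -3.34 slide [-0.0013  0.0051  0.4148] n 0.415 spin -0.0008 F [-0.1 -0.2 -4.4] gap 0.535 q6 0.222
```

View pics/w5.png

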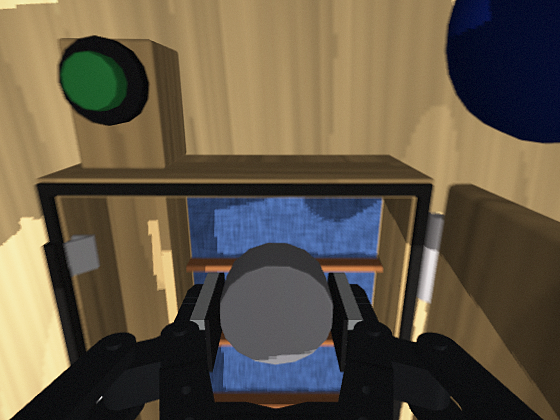

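```bash
python3 - <<'E'
from h import *
c=cap('wrist')
print('div',onz(c,(200,266),.044),onz(c,(370,266),.044),'wallout',onz(c,(220,178),.08),'wallinner',onz(c,(285,196),.08),'partition/left edge floor', onz(c,(188,240),.03),'disc top ctr',proj(c,[[.5742,.1209,.139]]))
E
```

```text
div [0.52016696 0.09741135 0.044     ] [0.63470346 0.09113691 0.044     ] wallout [0.54678672 0.16514921 0.08      ] wallinner [0.57981731 0.15363004 0.08      ] partition/left edge floor [0.51050967 0.11106341 0.03      ] disc top ctr [[277.74524792 316.89568732]]
```

>>> servo_tool(
  plan=[
    {"slide": [0.009, 0.005, 0.15], "spin": 0, "hand": 0.8},
    {"slide": [0, 0, 0.15], "spin": 0, "hand": 0.8},
    {"slide": [0, 0, 0.06], "spin": 0, "hand": 0.8},
    {"slide": [0, 0, 0.03], "spin": 0, "hand": 0.8},
    {"slide": [0, 0, 0], "spin": 0, "hand": 0.8},
  ],
)

```text
time_s: 16.12
eef_pos: [0.5762, 0.123, 0.045]
orientation: [0.0, 0.727, 0.687, 0.0]
force: [0.5, 0.8, -3.8]
finger_gap: 0.534
```

>>> servo_tool(
  plan=[
    {"slide": [0, 0, 0.01], "spin": 0, "hand": 0.8},
    {"slide": [0, 0, 0.01], "spin": 0, "hand": 0.8},
    {"slide": [0, 0, 0], "spin": 0, "hand": 0.8},
  ],
)

```text
time_s: 16.5
eef_pos: [0.576, 0.1227, 0.0404]
orientation: [0.0, 0.727, 0.686, 0.0]
force: [-0.1, -0.3, -3.8]
finger_gap: 0.541
```

>>> servo_tool(
  plan=[
    {"slide": [0, 0, 0.01], "spin": 0, "hand": 0.8},
    {"slide": [0, 0, 0.01], "spin": 0, "hand": 0.8},
    {"slide": [0, 0, 0], "spin": 0, "hand": 0.8},
  ],
)

```text
time_s: 16.88
eef_pos: [0.5759, 0.1227, 0.036]
orientation: [-0.0, 0.727, 0.686, -0.0]
force: [0.1, -0.1, -4.0]
finger_gap: 0.533
```

>>> servo_tool(
  plan=[
    {"slide": [0, 0, 0], "spin": 0, "hand": 0.3},
    {"slide": [0, 0, 0], "spin": 0, "hand": 0.2},
    {"slide": [0, 0, 0], "spin": 0, "hand": 0.2},
    {"slide": [0, 0, -0.1], "spin": 0, "hand": 0.2},
    {"slide": [0, 0, -0.25], "spin": 0, "hand": 0.2},
  ],
)

```text
time_s: 17.5
eef_pos: [0.575, 0.1226, 0.1064]
orientation: [-0.001, 0.727, 0.686, -0.001]
force: [0.8, -0.6, 0.7]
finger_gap: 0.802
```

>>> servo_tool(
  plan=[
    {"slide": [0, 0, -0.25], "spin": 0, "hand": 0.2},
    {"slide": [0, 0, 0], "spin": 0, "hand": 0.2},
  ],
)

```text
time_s: 17.75
eef_pos: [0.5777, 0.123, 0.1625]
orientation: [0.002, 0.727, 0.686, 0.003]
force: [-0.3, 0.8, 0.1]
finger_gap: 0.804
```

```bash
python3 - <<'E'
from h import *
t=cap('top');s=cap('side')
for n,c,z in(('t',t,.022),('s',s,.014)):
  for q in cen(masks(c)['grey'],120):
    if q[1]<300 : print(n,np.round(q[0],1),q[1],onz(c,q[0],z))
to(.43,-.275,.16,-3.3)
E
```

```text
t [255.  183.2] 126 [0.66952951 0.08212026 0.022     ]
t [393.2 214.8] 228 [ 0.58122108 -0.30077749  0.022     ]
t [274.8 257.1] 141 [0.46500551 0.02660816 0.022     ]
t [384.9 269.1] 237 [ 0.43163065 -0.27423429  0.022     ]
t [325.4 399.1] 172 [ 0.08446297 -0.10921433  0.022     ]
s [ 2.9 23.4] 143 [0.08131609 1.82851154 0.014     ]
s [300.7 110.7] 178 [0.89533959 0.52683912 0.014     ]
s [464.6 157.1] 142 [1.2401058  0.00526304 0.014     ]
s [285.8 206. ] 185 [0.58894326 0.14575715 0.014     ]
s [ 80.6 249.3] 141 [-0.023759    0.32804643  0.014     ]
s [103.1 305.6] 177 [-0.03359519  0.10368499  0.014     ]
s [369.9 310.5] 257 [ 0.57862412 -0.3019641   0.014     ]
s [130.8 329.9] 287 [ 0.00346371 -0.00798207  0.014     ]
s [319.1 329.6] 268 [ 0.42843352 -0.27544339  0.014     ]
s [425.1 395.2] 284 [ 0.54524475 -0.56570362  0.014     ]
t 17.85 at [0.5762 0.1228 0.1577] yaw -3.3 slide [-2.0278 -0.6153 -0.0136] n 2.119 spin 0.0 F [ 1.2 -0.2 -1.7] gap 0.801 q6 0.224
```

>>> servo_tool(
  plan=[
    {"slide": [-0.2535, -0.077, 0], "spin": 0, "hand": 0},
    {"slide": [-0.2535, -0.077, 0], "spin": 0, "hand": 0},
    {"slide": [-0.2535, -0.077, 0], "spin": 0, "hand": 0},
    {"slide": [-0.2535, -0.077, 0], "spin": 0, "hand": 0},
    {"slide": [-0.2535, -0.077, 0], "spin": 0, "hand": 0},
  ],
)

```text
time_s: 18.48
eef_pos: [0.4833, -0.1272, 0.1555]
orientation: [-0.001, 0.727, 0.687, -0.0]
force: [1.2, -0.5, -0.1]
finger_gap: 0.997
```

>>> servo_tool(
  plan=[
    {"slide": [-0.2535, -0.077, 0], "spin": 0, "hand": 0},
    {"slide": [-0.2535, -0.077, 0], "spin": 0, "hand": 0},
    {"slide": [-0.2535, -0.077, 0], "spin": 0, "hand": 0},
    {"slide": [0, 0, 0], "spin": 0, "hand": 0},
  ],
)

```text
time_s: 18.98
eef_pos: [0.428, -0.2773, 0.1553]
orientation: [-0.001, 0.729, 0.685, -0.0]
force: [0.9, -0.2, -0.4]
finger_gap: 1.001
```

```bash
python3 - <<'E'
from h import *
c=cap('wrist')
for q in cen(masks(c)['grey'],300): print('w',np.round(q[0],1),q[1],q[2],onz(c,q[0],.024))
s=cap('side');print(proj(s,[[.575,.123,.054]]))
for q in cen(masks(s)['grey'],150):
    if q[1]<300 : print(np.round(q[0],1),q[1],onz(s,q[0],.045))
to(.43,-.275,.006,-3.3)
E
```

```text
w [257.8 199.1] 300 [250 180  19  40] [ 0.4138253  -0.27311881  0.024     ]
w [507.1 346.4] 2251 [447 334 109  28] [ 0.63190805 -0.4281222   0.024     ]
w [317.8 355.1] 3339 [249 340 142  31] [ 0.45828409 -0.42901399  0.024     ]
[[285.89371058 203.82168004]]
[ 24.7 200.4] 255 [-0.11404009  0.58729452  0.045     ]
[122.2 238.4] 168 [0.09505188 0.27345318 0.045     ]
[327.4 252.6] 284 [ 0.57936102 -0.09577222  0.045     ]
[103.4 305.1] 223 [-0.03192659  0.08235437  0.045     ]
[369.9 310.6] 258 [ 0.56406773 -0.3149363   0.045     ]
[319.1 329.7] 270 [ 0.4174119  -0.28915016  0.045     ]
[426.9 394.2] 245 [ 0.53697345 -0.57256272  0.045     ]
t 19.07 at [ 0.4292 -0.275   0.1555] yaw -3.37 slide [-3.000e-04  4.700e-03  7.476e-01] n 0.748 spin -0.0016 F [ 0.8  1.1 -0.7] gap 0.997 q6 -0.561
```

```bash
python3 - <<'E'
from h import *
c=cap('wrist');h=cv2.cvtColor(c['color'],cv2.COLOR_RGB2HSV)
m=(h[...,1]<60)&(h[...,2]>25)
for q in cen(m,800): 
    if q[2][1]<300: print(np.round(q[0],1),q[1],q[2],onz(c,q[0],.020))
print(proj(c,[[.4306,-.275,.024]]))
E
```

```text
[276.7 202.8] 2518 [248 176  58  55] [ 0.43002965 -0.27603954  0.02      ]
[460.4 223.7] 2473 [425 196  66  55] [ 0.58124134 -0.3032396   0.02      ]
[[277.34052839 202.96345886]]
```

>>> servo_tool(
  plan=[
    {"slide": [-0.001, 0.005, 0.25], "spin": 0, "hand": 0},
    {"slide": [0, 0, 0.25], "spin": 0, "hand": 0},
    {"slide": [0, 0, 0.2], "spin": 0, "hand": 0},
    {"slide": [0, 0, 0.05], "spin": 0, "hand": 0},
    {"slide": [0, 0, 0], "spin": 0, "hand": 0.6},
  ],
  force=60,
)

```text
time_s: 19.75
eef_pos: [0.4311, -0.2748, 0.0069]
orientation: [-0.0, 0.727, 0.687, 0.0]
force: [-0.1, -0.8, 0.7]
finger_gap: 0.815
```

>>> servo_tool(
  plan=[
    {"slide": [0, 0, 0], "spin": 0, "hand": 0.8},
    {"slide": [0, 0, 0], "spin": 0, "hand": 0.8},
    {"slide": [0, 0, 0], "spin": 0, "hand": 0.8},
    {"slide": [0, 0, 0], "spin": 0, "hand": 0.8},
  ],
)

```text
time_s: 20.25
eef_pos: [0.4316, -0.2758, 0.0086]
orientation: [0.001, 0.727, 0.686, 0.0]
force: [-2.7, 2.6, 11.5]
finger_gap: 0.538
```

>>> servo_tool(
  plan=[
    {"slide": [0, 0, -0.1], "spin": 0, "hand": 0.8},
    {"slide": [0, 0, -0.25], "spin": 0, "hand": 0.8},
    {"slide": [0, 0, -0.25], "spin": 0, "hand": 0.8},
    {"slide": [0, 0, -0.2], "spin": 0, "hand": 0.8},
    {"slide": [0, 0, 0], "spin": 0, "hand": 0.8},
  ],
)

```text
time_s: 20.88
eef_pos: [0.4317, -0.2761, 0.1708]
orientation: [0.003, 0.727, 0.686, 0.001]
force: [0.1, 0.2, -4.3]
finger_gap: 0.536
```

```bash
python3 - <<'E'
from h import *
to(.5645,-.063,.16,-3.3)
E
```

```text
t 20.88 at [ 0.4317 -0.2761  0.1708] yaw -3.3 slide [1.102  0.6011 0.0534] n 1.256 spin -0.0 F [ 0.1  0.2 -4.3] gap 0.536 q6 -0.561
```

>>> servo_tool(
  plan=[
    {"slide": [0.22, 0.12, 0], "spin": 0, "hand": 0.8},
    {"slide": [0.22, 0.12, 0], "spin": 0, "hand": 0.8},
    {"slide": [0.22, 0.12, 0], "spin": 0, "hand": 0.8},
    {"slide": [0.22, 0.12, 0], "spin": 0, "hand": 0.8},
    {"slide": [0.222, 0.121, 0], "spin": 0, "hand": 0.8},
  ],
)

```text
time_s: 21.5
eef_pos: [0.5637, -0.0606, 0.1657]
orientation: [-0.0, 0.727, 0.686, -0.0]
force: [0.9, -0.2, -2.8]
finger_gap: 0.535
```

>>> servo_tool(
  plan=[
    {"slide": [0, 0, 0.1], "spin": 0, "hand": 0.8},
    {"slide": [0, 0, 0.1], "spin": 0, "hand": 0.8},
    {"slide": [0, 0, 0], "spin": 0, "hand": 0.8},
  ],
)

```text
time_s: 21.88
eef_pos: [0.5619, -0.0628, 0.1238]
orientation: [-0.001, 0.728, 0.686, -0.001]
force: [-0.1, -0.2, -2.6]
finger_gap: 0.533
```

```bash
python3 - <<'E'
from h import *
c=cap('wrist');save(c,'w6.png')
to(.5645,-.0628,.0395,-3.3)
E
```

```text
t 21.93 at [ 0.5625 -0.063   0.1253] yaw -3.37 slide [0.0013 0.0107 0.4291] n 0.429 spin -0.0015 F [ 0.2 -0.2 -1.8] gap 0.536 q6 -0.098
```

View pics/w6.png

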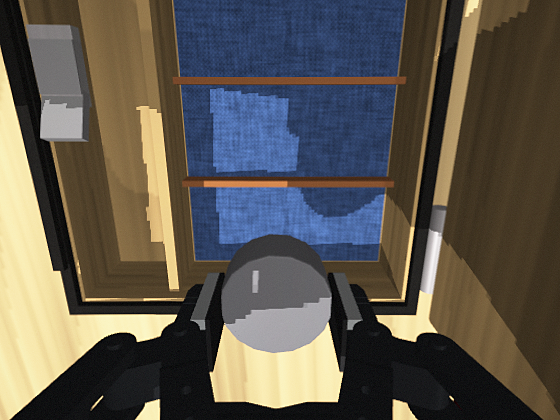

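```bash
python3 - <<'E'
from h import *
c=cap('wrist')
print(onz(c,(290,182),.044),onz(c,(290,80),.044),'rim inner',onz(c,(250,300),.08),onz(c,(390,300),.08),'floor edge',onz(c,(215,262),.03),onz(c,(360,262),.03),'disc',proj(c,[[.5625,-.063,.14]]))
E
```

```text
[ 0.57359892 -0.03404763  0.044     ] [0.57641059 0.02728342 0.044     ] rim inner [ 0.54494885 -0.09747404  0.08      ] [ 0.62991323 -0.10225218  0.08      ] floor edge [ 0.51547713 -0.09507208  0.03      ] [ 0.62294135 -0.10131553  0.03      ] disc [[274.8616528  305.76708999]]
```

>>> servo_tool(
  plan=[
    {"slide": [-0.006, 0.01, 0.15], "spin": 0, "hand": 0.8},
    {"slide": [0, 0, 0.15], "spin": 0, "hand": 0.8},
    {"slide": [0, 0, 0.06], "spin": 0, "hand": 0.8},
    {"slide": [0, 0, 0.03], "spin": 0, "hand": 0.8},
    {"slide": [0, 0, 0.02], "spin": 0, "hand": 0.8},
  ],
)

```text
time_s: 22.6
eef_pos: [0.5658, -0.0637, 0.0452]
orientation: [0.001, 0.727, 0.686, 0.0]
force: [0.4, 0.0, -2.3]
finger_gap: 0.529
```

>>> servo_tool(
  plan=[
    {"slide": [0, 0, 0.01], "spin": 0, "hand": 0.8},
    {"slide": [0, 0, 0], "spin": 0, "hand": 0.8},
  ],
)

```text
time_s: 22.85
eef_pos: [0.5654, -0.0635, 0.0427]
orientation: [0.0, 0.727, 0.686, 0.0]
force: [0.2, -0.3, -3.1]
finger_gap: 0.537
```

>>> servo_tool(
  plan=[
    {"slide": [0, 0, 0.013], "spin": 0, "hand": 0.8},
    {"slide": [0, 0, 0], "spin": 0, "hand": 0.8},
    {"slide": [0, 0, 0], "spin": 0, "hand": 0.3},
    {"slide": [0, 0, 0], "spin": 0, "hand": 0.2},
    {"slide": [0, 0, 0], "spin": 0, "hand": 0.2},
  ],
)

```text
time_s: 23.48
eef_pos: [0.5654, -0.0636, 0.0399]
orientation: [0.0, 0.727, 0.686, 0.0]
force: [-0.9, -0.1, -0.9]
finger_gap: 0.797
```

>>> servo_tool(
  plan=[
    {"slide": [0, 0, -0.1], "spin": 0, "hand": 0.2},
    {"slide": [0, 0, -0.25], "spin": 0, "hand": 0.2},
    {"slide": [0, 0, -0.25], "spin": 0, "hand": 0.2},
    {"slide": [0, 0, 0], "spin": 0, "hand": 0.2},
  ],
)

```text
time_s: 23.98
eef_pos: [0.5669, -0.0638, 0.1658]
orientation: [0.003, 0.727, 0.686, 0.002]
force: [0.7, 0.4, -0.3]
finger_gap: 0.798
```

```bash
python3 - <<'E'
from h import *
t=cap('top')
for q in cen(masks(t)['grey'],150):
    if q[1]<300 : print(np.round(q[0],1),q[1],onz(t,q[0],.022))
to(.581,-.302,.16,-3.3)
E
```

```text
[239.9 215. ] 227 [0.58057342 0.12299207 0.022     ]
[393.2 214.8] 230 [ 0.58120377 -0.30060129  0.022     ]
t 24.02 at [ 0.5661 -0.0637  0.163 ] yaw -3.3 slide [-1.1854  0.143   0.016 ] n 1.194 spin 0.0 F [-0.2 -0.9  0.3] gap 0.804 q6 -0.099
```

>>> servo_tool(
  plan=[
    {"slide": [-0.237, 0.029, 0], "spin": 0, "hand": 0},
    {"slide": [-0.237, 0.029, 0], "spin": 0, "hand": 0},
    {"slide": [-0.237, 0.029, 0], "spin": 0, "hand": 0},
    {"slide": [-0.237, 0.028, 0], "spin": 0, "hand": 0},
    {"slide": [-0.237, 0.028, 0], "spin": 0, "hand": 0},
  ],
)

```text
time_s: 24.65
eef_pos: [0.5797, -0.3032, 0.1591]
orientation: [-0.001, 0.727, 0.686, -0.0]
force: [1.4, -0.2, 0.2]
finger_gap: 1.0
```

>>> servo_tool(
  plan=[
    {"slide": [0, 0, 0], "spin": 0, "hand": 0},
  ],
)

```text
time_s: 24.78
eef_pos: [0.5794, -0.3043, 0.1586]
orientation: [-0.001, 0.728, 0.685, -0.0]
force: [-0.5, 0.3, 0.1]
finger_gap: 1.0
```

```bash
python3 - <<'E'
from h import *
c=cap('wrist');h=cv2.cvtColor(c['color'],cv2.COLOR_RGB2HSV)
m=(h[...,1]<60)&(h[...,2]>25)
for q in cen(m,800): 
    if q[2][1]<300: print(np.round(q[0],1),q[1],q[2],onz(c,q[0],.020))
to(.581,-.302,.008,-3.3)
E
```

```text
[276.5 198.3] 2506 [248 171  58  56] [ 0.58018274 -0.30242627  0.02      ]
[511.4 326.3] 7492 [456 287 104  97] [ 0.78957764 -0.43871516  0.02      ]
t 24.82 at [ 0.5796 -0.3028  0.1587] yaw -3.41 slide [0.0035 0.0078 0.7535] n 0.754 spin -0.0024 F [-0.1  0.8  0.4] gap 1.001 q6 -0.461
```

>>> servo_tool(
  plan=[
    {"slide": [0.003, 0.006, 0.25], "spin": 0, "hand": 0},
    {"slide": [0, 0, 0.25], "spin": 0, "hand": 0},
    {"slide": [0, 0, 0.2], "spin": 0, "hand": 0},
    {"slide": [0, 0, 0.055], "spin": 0, "hand": 0},
    {"slide": [0, 0, 0], "spin": 0, "hand": 0.6},
  ],
  force=60,
)

```text
time_s: 25.45
eef_pos: [0.5816, -0.3007, 0.0092]
orientation: [-0.0, 0.727, 0.687, -0.0]
force: [-0.8, -0.7, -0.1]
finger_gap: 0.817
```

>>> servo_tool(
  plan=[
    {"slide": [0, 0, 0], "spin": 0, "hand": 0.8},
    {"slide": [0, 0, 0], "spin": 0, "hand": 0.8},
    {"slide": [0, 0, 0], "spin": 0, "hand": 0.8},
    {"slide": [0, 0, 0], "spin": 0, "hand": 0.8},
  ],
)

```text
time_s: 25.95
eef_pos: [0.5822, -0.3016, 0.0114]
orientation: [0.001, 0.727, 0.686, 0.0]
force: [-3.5, 3.4, 9.3]
finger_gap: 0.533
```

>>> servo_tool(
  plan=[
    {"slide": [0, 0, -0.1], "spin": 0, "hand": 0.8},
    {"slide": [0, 0, -0.25], "spin": 0, "hand": 0.8},
    {"slide": [0, 0, -0.25], "spin": 0, "hand": 0.8},
    {"slide": [0, 0, -0.2], "spin": 0, "hand": 0.8},
    {"slide": [0, 0, 0], "spin": 0, "hand": 0.8},
  ],
)

```text
time_s: 26.58
eef_pos: [0.5826, -0.3019, 0.1746]
orientation: [0.004, 0.727, 0.686, 0.001]
force: [0.3, 0.3, -3.6]
finger_gap: 0.53
```

```bash
python3 - <<'E'
from h import *
to(.5675,-.0015,.17,-3.3)
E
```

```text
t 26.57 at [ 0.5826 -0.3019  0.1746] yaw -3.3 slide [ 1.4954 -0.1618  0.0168] n 1.504 spin 0.0 F [ 0.3  0.3 -3.6] gap 0.53 q6 -0.459
```

>>> servo_tool(
  plan=[
    {"slide": [0.249, -0.027, 0], "spin": 0, "hand": 0.8},
    {"slide": [0.249, -0.027, 0], "spin": 0, "hand": 0.8},
    {"slide": [0.249, -0.027, 0], "spin": 0, "hand": 0.8},
    {"slide": [0.249, -0.027, 0], "spin": 0, "hand": 0.8},
    {"slide": [0.249, -0.027, 0], "spin": 0, "hand": 0.8},
  ],
)

```text
time_s: 27.2
eef_pos: [0.5681, -0.0495, 0.1686]
orientation: [-0.0, 0.727, 0.686, -0.0]
force: [0.4, 1.1, -3.1]
finger_gap: 0.534
```

>>> servo_tool(
  plan=[
    {"slide": [0.25, -0.025, 0], "spin": 0, "hand": 0.8},
    {"slide": [0, 0, 0.1], "spin": 0, "hand": 0.8},
    {"slide": [0, 0, 0.1], "spin": 0, "hand": 0.8},
    {"slide": [0, 0, 0.1], "spin": 0, "hand": 0.8},
    {"slide": [0, 0, 0], "spin": 0, "hand": 0.8},
  ],
)

```text
time_s: 27.82
eef_pos: [0.5657, -0.0017, 0.1063]
orientation: [-0.001, 0.728, 0.686, -0.001]
force: [0.2, -0.0, -2.0]
finger_gap: 0.53
```

```bash
python3 - <<'E'
from h import *
to(.5677,-.0015,.042,-3.3)
c=cap('wrist');h=cv2.cvtColor(c['color'],cv2.COLOR_RGB2HSV)
g=np.ravel(h[:,290,0]);print([(r,int(h[r,290,0]),int(h[r,290,1])) for r in range(60,260,4)])
E
```

```text
t 27.82 at [ 0.5657 -0.0017  0.1063] yaw -3.37 slide [0.0016 0.0109 0.3217] n 0.322 spin -0.0015 F [ 0.2 -0.  -2. ] gap 0.53 q6 0.011
[(60, 160, 7), (64, 165, 8), (68, 110, 141), (72, 109, 144), (76, 12, 161), (80, 12, 165), (84, 109, 142), (88, 110, 133), (92, 109, 146), (96, 110, 138), (100, 109, 145), (104, 110, 139), (108, 110, 137), (112, 110, 141), (116, 109, 144), (120, 110, 132), (124, 109, 143), (128, 110, 142), (132, 109, 137), (136, 110, 134), (140, 110, 137), (144, 110, 137), (148, 111, 137), (152, 111, 138), (156, 110, 134), (160, 111, 135), (164, 111, 137), (168, 109, 137), (172, 111, 135), (176, 109, 139), (180, 110, 143), (184, 12, 164), (188, 12, 165), (192, 12, 149), (196, 110, 139), (200, 110, 141), (204, 111, 134), (208, 111, 147), (212, 110, 139), (216, 110, 142), (220, 109, 135), (224, 110, 134), (228, 110, 141), (232, 109, 140), (236, 110, 110), (240, 120, 4), (244, 150, 9), (248, 60, 4), (252, 135, 16), (256, 140, 10)]
```

>>> servo_tool(
  plan=[
    {"slide": [0, 0.01, 0.15], "spin": 0, "hand": 0.8},
    {"slide": [0, 0, 0.11], "spin": 0, "hand": 0.8},
    {"slide": [0, 0, 0.03], "spin": 0, "hand": 0.8},
    {"slide": [0, 0, 0.02], "spin": 0, "hand": 0.8},
    {"slide": [0, 0, 0], "spin": 0, "hand": 0.8},
  ],
)

```text
time_s: 28.5
eef_pos: [0.5691, -0.0011, 0.0475]
orientation: [0.0, 0.727, 0.686, 0.0]
force: [0.6, -0.5, -3.0]
finger_gap: 0.527
```

>>> servo_tool(
  plan=[
    {"slide": [0, 0, 0.008], "spin": 0, "hand": 0.8},
    {"slide": [0, 0, 0], "spin": 0, "hand": 0.8},
  ],
)

```text
time_s: 28.75
eef_pos: [0.5688, -0.001, 0.0454]
orientation: [0.0, 0.727, 0.686, 0.0]
force: [0.3, 1.0, -2.6]
finger_gap: 0.531
```

>>> servo_tool(
  plan=[
    {"slide": [0, 0, 0.012], "spin": 0, "hand": 0.8},
    {"slide": [0, 0, 0], "spin": 0, "hand": 0.8},
    {"slide": [0, 0, 0], "spin": 0, "hand": 0.3},
    {"slide": [0, 0, 0], "spin": 0, "hand": 0.2},
    {"slide": [0, 0, 0], "spin": 0, "hand": 0.2},
  ],
)

```text
time_s: 29.38
eef_pos: [0.5688, -0.0011, 0.0429]
orientation: [0.0, 0.727, 0.686, 0.0]
force: [0.6, 0.7, -0.1]
finger_gap: 0.796
```

>>> servo_tool(
  plan=[
    {"slide": [0, 0, -0.1], "spin": 0, "hand": 0.2},
    {"slide": [0, 0, -0.25], "spin": 0, "hand": 0.2},
    {"slide": [0, 0, -0.25], "spin": 0, "hand": 0.2},
    {"slide": [0, -0.3, -0.1], "spin": 0, "hand": 0.2},
    {"slide": [0, -0.25, 0], "spin": 0, "hand": 0.2},
  ],
)

```text
time_s: 30.0
eef_pos: [0.4587, 0.0053, 0.1856]
orientation: [0.001, 0.727, 0.686, 0.001]
force: [0.1, 0.0, 0.2]
finger_gap: 0.801
```

```bash
python3 - <<'E'
from h import *
to(.5677,-.0015,.3,-3.3)
t=cap('top');s=cap('side')
a=cv2.resize(t['color'],None,fx=.98,fy=.98); 
cv2.imwrite('pics/both.png',cv2.cvtColor(np.vstack([cv2.resize(t['color'][160:290,180:400],None,fx=3,fy=3)[:, :660],cv2.resize(s['color'][150:220,230:450],None,fx=3,fy=3)]),cv2.COLOR_RGB2BGR))
save(t,'tfull.png',s=1.4)
for n,c in(('t',t),('s',s)):
  for q in cen(masks(c)['grey'],100):
    if q[1]<300 : print(n,np.round(q[0],1),q[1],onz(c,q[0],.054))
E
```

```text
t 30.0 at [0.4587 0.0053 0.1856] yaw -3.3 slide [-0.0026  0.5479 -0.5701] n 0.791 spin 0.0 F [0.1 0.  0.2] gap 0.801 q6 0.014
t [233.9 167.2] 114 [0.70773518 0.13770521 0.054     ]
t [239.5 214.5] 210 [0.57825666 0.12124822 0.054     ]
t [285.3 216.9] 215 [ 0.5717328  -0.00166969  0.054     ]
t [307.9 218.4] 229 [ 0.56752883 -0.06230487  0.054     ]
t [327.1 401.2] 161 [ 0.0881024  -0.11057135  0.054     ]
s [ 2.9 23.4] 143 [0.07812769 1.74584526 0.054     ]
s [ 13.2 229.5] 233 [-0.17416244  0.47525352  0.054     ]
s [ 84.9 244.6] 213 [-0.00730575  0.30231814  0.054     ]
s [ 96.3 267.2] 172 [-0.00600619  0.20570454  0.054     ]
s [103.6 305.3] 208 [-0.0316807   0.07493001  0.054     ]
s [128.1 331.5] 287 [-0.00483312 -0.03448363  0.054     ]
s [426.2 394.6] 257 [ 0.53110608 -0.57431355  0.054     ]
```

View pics/tfull.png

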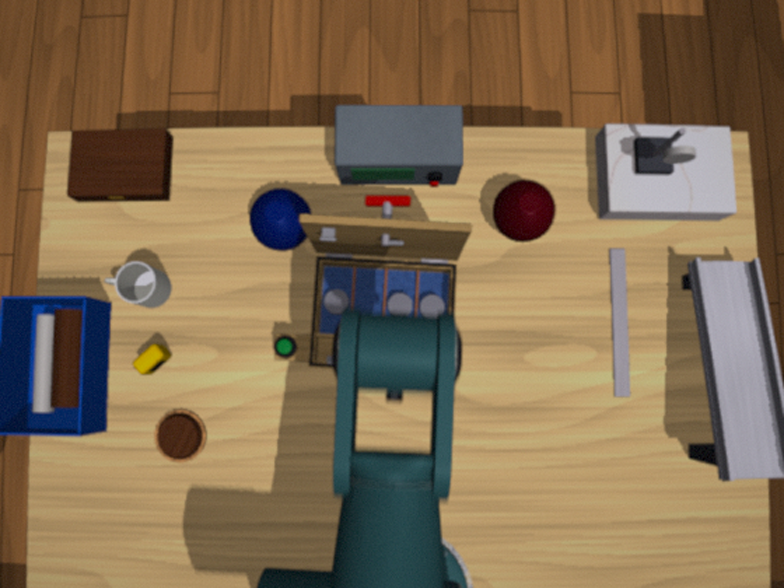

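All three discs lie flat in bays 3, 1 and 0, and no other disc shows anywhere. The lid is upright, with the red bar behind it at (387,200). Next I'll go over the lid, come down behind it and swing it shut.

>>> servo_tool(
  plan=[
    {"slide": [0, 0, -0.26], "spin": 0, "hand": 1},
    {"slide": [0, 0, -0.26], "spin": 0, "hand": 1},
    {"slide": [0, 0, -0.27], "spin": 0, "hand": 1},
    {"slide": [-0.275, 0, 0], "spin": 0, "hand": 1},
    {"slide": [0, 0, 0], "spin": 0, "hand": 1},
  ],
)

```text
time_s: 30.72
eef_pos: [0.4563, -0.0519, 0.342]
orientation: [0.001, 0.728, 0.685, 0.0]
force: [-0.0, 0.4, -0.5]
finger_gap: -0.005
```

>>> servo_tool(
  plan=[
    {"slide": [0, 0.25, 0], "spin": 0, "hand": 1},
    {"slide": [0, 0.25, 0], "spin": 0, "hand": 1},
    {"slide": [0, 0.25, 0], "spin": 0, "hand": 1},
    {"slide": [0, 0.25, 0], "spin": 0, "hand": 1},
    {"slide": [0, 0.27, 0], "spin": 0, "hand": 1},
  ],
)

```text
time_s: 31.35
eef_pos: [0.7117, -0.0635, 0.3411]
orientation: [0.0, 0.727, 0.687, 0.0]
force: [-0.1, 0.2, 0.1]
finger_gap: -0.001
```

```bash
cat >> h.py <<'E'
def cab(p,cx=.5475,cy=.030,yaw=-.058):
    c,sn=np.cos(yaw),np.sin(yaw);return [cx+c*p[0]-sn*p[1],cy+sn*p[0]+c*p[1],p[2]]
E
python3 - <<'E'
from h import *
to(*cab((.168,-.085,.28)),-3.3)
s=cap('side');save(s,'s7.png',(200,40,450,230),3)
E
```

```text
t 31.35 at [ 0.7117 -0.0635  0.3411] yaw -3.28 slide [-0.006  -0.0067  0.3053] n 0.305 spin 0.0004 F [-0.1  0.2  0.1] gap -0.001 q6 -0.067
```

View pics/s7.png

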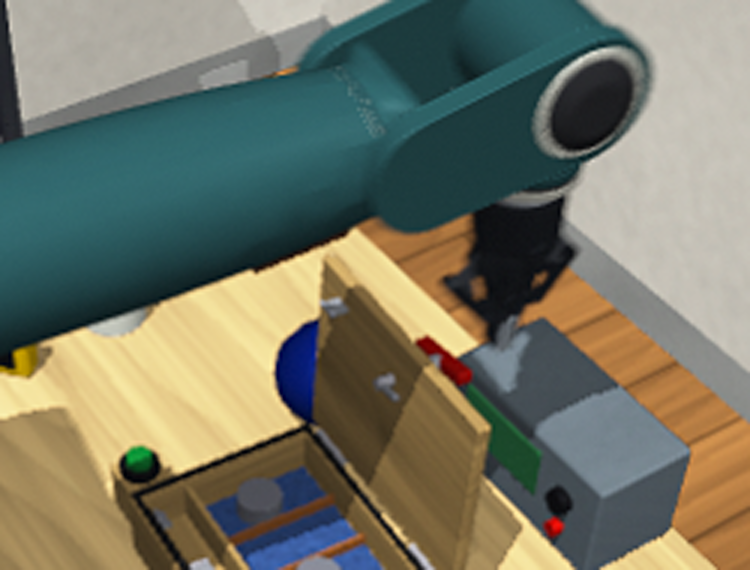

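>>> servo_tool(
  plan=[
    {"slide": [-0.006, 0, 0.15], "spin": 0, "hand": 1},
    {"slide": [0, 0, 0.15], "spin": 0, "hand": 1},
    {"slide": [0, 0, 0], "spin": 0, "hand": 1},
  ],
)

```text
time_s: 31.78
eef_pos: [0.7094, -0.0647, 0.2783]
orientation: [-0.002, 0.727, 0.687, -0.001]
force: [0.2, 0.4, -0.3]
finger_gap: 0.001
```

>>> servo_tool(
  plan=[
    {"slide": [0, -0.112, 0.013], "spin": 0, "hand": 1},
    {"slide": [0, -0.113, 0.014], "spin": 0, "hand": 1},
    {"slide": [0, -0.145, 0.01], "spin": 0, "hand": 1},
    {"slide": [0, -0.14, 0.032], "spin": 0, "hand": 1},
    {"slide": [0, -0.133, 0.051], "spin": 0, "hand": 1},
  ],
)

```text
time_s: 32.4
eef_pos: [0.5813, -0.0577, 0.2594]
orientation: [0.001, 0.727, 0.687, 0.001]
force: [2.0, 0.2, 2.4]
finger_gap: -0.0
```

```bash
python3 - <<'E'
from h import *
to(*cab((.0396,-.085,.2558)),-3.3)
E
```

```text
t 32.4 at [ 0.5813 -0.0577  0.2594] yaw -3.29 slide [0.0029 0.0039 0.0179] n 0.019 spin 0.0002 F [2.  0.2 2.4] gap -0.0 q6 -0.085
```

Contact force is about 3 N, so the lid is following. I'll carry on around the arc.

>>> servo_tool(
  plan=[
    {"slide": [0, -0.123, 0.0715], "spin": 0, "hand": 1},
    {"slide": [0, -0.112, 0.089], "spin": 0, "hand": 1},
    {"slide": [0, -0.097, 0.1035], "spin": 0, "hand": 1},
    {"slide": [0, -0.08, 0.1185], "spin": 0, "hand": 1},
    {"slide": [0, 0, 0], "spin": 0, "hand": 1},
  ],
)

```text
time_s: 33.02
eef_pos: [0.4988, -0.053, 0.1808]
orientation: [0.0, 0.727, 0.686, 0.0]
force: [0.7, -0.8, 0.7]
finger_gap: -0.002
```

>>> servo_tool(
  plan=[
    {"slide": [0, -0.062, 0.129], "spin": 0, "hand": 1},
    {"slide": [0, -0.03, 0.09], "spin": 0, "hand": 1},
    {"slide": [0, -0.02, 0.06], "spin": 0, "hand": 1},
    {"slide": [0, 0, 0], "spin": 0, "hand": 1},
  ],
)

```text
time_s: 33.52
eef_pos: [0.4768, -0.052, 0.124]
orientation: [-0.0, 0.727, 0.686, -0.0]
force: [-0.0, -0.1, -0.7]
finger_gap: -0.002
```

```bash
python3 - <<'E'
from h import *
to(*cab((-.075,-.085,.1007)),-3.3)
s=cap('side');save(s,'s8.png',(200,40,450,230),3)
E
```

```text
t 33.52 at [ 0.4768 -0.052   0.124 ] yaw -3.3 slide [ 0.0049 -0.046   0.1163] n 0.125 spin -0.0001 F [-0.  -0.1 -0.7] gap -0.002 q6 -0.104
```

View pics/s8.png

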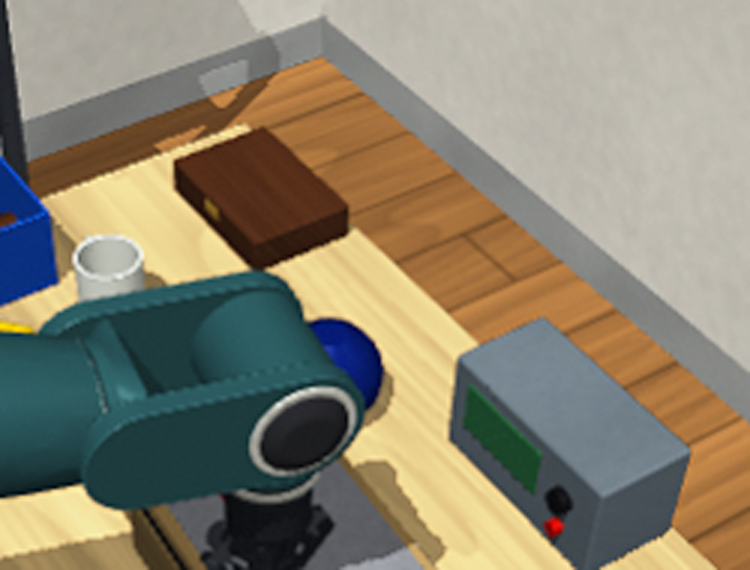

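The view shows the lid almost down under the gripper. Now I'll push it onto the catch.

>>> servo_tool(
  plan=[
    {"slide": [0, -0.04, 0.05], "spin": 0, "hand": 1},
    {"slide": [0, 0, 0.03], "spin": 0, "hand": 1},
    {"slide": [0, 0, 0.02], "spin": 0, "hand": 1},
    {"slide": [0, 0, 0.015], "spin": 0, "hand": 1},
    {"slide": [0, 0, 0], "spin": 0, "hand": 1},
  ],
)

```text
time_s: 34.2
eef_pos: [0.4687, -0.0516, 0.1011]
orientation: [-0.0, 0.727, 0.686, -0.0]
force: [-1.5, 0.4, 6.5]
finger_gap: -0.0
```

>>> servo_tool(
  plan=[
    {"slide": [0, 0, 0.008], "spin": 0, "hand": 1},
    {"slide": [0, 0, 0], "spin": 0, "hand": 1},
  ],
)

```text
time_s: 34.45
eef_pos: [0.4686, -0.0516, 0.0997]
orientation: [-0.0, 0.727, 0.686, -0.0]
force: [-5.4, -0.4, 9.1]
finger_gap: 0.003
```

>>> servo_tool(
  plan=[
    {"slide": [0, 0, 0.008], "spin": 0, "hand": 1},
    {"slide": [0, 0, 0], "spin": 0, "hand": 1},
  ],
)

```text
time_s: 34.7
eef_pos: [0.4686, -0.0516, 0.0982]
orientation: [-0.0, 0.727, 0.686, -0.0]
force: [-4.5, -0.3, 10.4]
finger_gap: -0.002
```

>>> servo_tool(
  plan=[
    {"slide": [0, 0, -0.06], "spin": 0, "hand": 1},
    {"slide": [0, 0, -0.2], "spin": 0, "hand": 1},
    {"slide": [0, 0, -0.25], "spin": 0, "hand": 0},
    {"slide": [0, -0.3, -0.1], "spin": 0, "hand": 0},
    {"slide": [0, 0, 0], "spin": 0, "hand": 0},
  ],
)

```text
time_s: 35.33
eef_pos: [0.4083, -0.0481, 0.2229]
orientation: [0.002, 0.727, 0.686, 0.002]
force: [0.8, -0.4, 0.6]
finger_gap: 0.642
```

```bash
python3 - <<'E'
from h import *
b=cab((-.062,0,.127)); print(b)
to(*b,-3.3)
s=cap('side');save(s,'s9.png',(200,110,400,270),3.5)
c=cap('top')
for q in cen(masks(c)['red'],20): print(q[0],q[1],onz(c,q[0],.15))
E
```

```text
[np.float64(0.4856042547689966), np.float64(0.03359398418175717), 0.127]
t 35.33 at [ 0.4083 -0.0481  0.2229] yaw -3.31 slide [0.4302 0.3597 0.4811] n 0.739 spin -0.0002 F [ 0.8 -0.4  0.6] gap 0.642 q6 -0.122
[263.34920635 244.36507937] 63 [0.49302651 0.05290642 0.15      ]
```

View pics/s9.png

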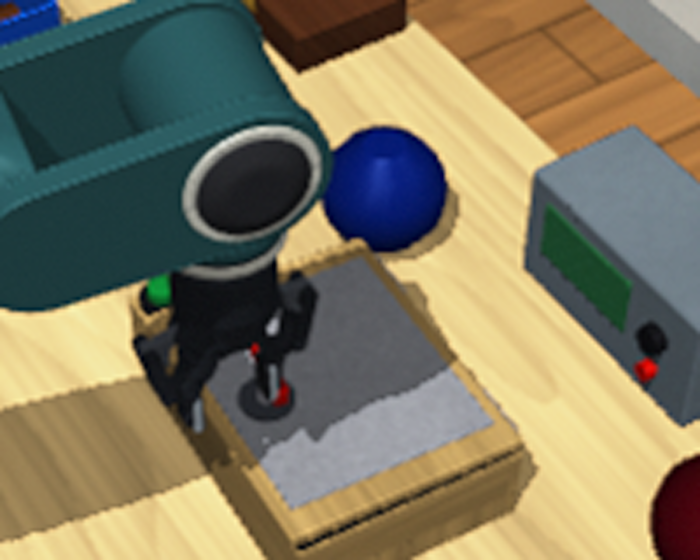

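The lid is down on its catch with an even thin gap. Now the handle.

>>> servo_tool(
  plan=[
    {"slide": [0.22, 0.18, 0], "spin": 0, "hand": 0},
    {"slide": [0.215, 0.178, 0], "spin": 0, "hand": 0},
    {"slide": [0, 0, 0], "spin": 0.218, "hand": 0},
    {"slide": [0, 0, 0], "spin": 0, "hand": 0},
  ],
)

```text
time_s: 35.92
eef_pos: [0.4866, 0.035, 0.2181]
orientation: [-0.001, 0.783, 0.622, -0.001]
force: [0.4, 0.3, -0.0]
finger_gap: 1.001
```

```bash
python3 - <<'E'
from h import *
to(.4858,.0343,.126,-13.1)
c=cap('wrist')
for q in cen(masks(c)['red'],60): print(q[0],q[1],q[2],onz(c,q[0],.15))
m=masks(c)['red'];ys,xs=np.where(m);P=np.array([onz(c,(x,y),.15)[:2] for x,y in zip(xs,ys)]);v=np.linalg.svd(P-P.mean(0),full_matrices=False)[2][0];print(P.mean(0),np.degrees(np.arctan2(v[1],v[0])),P.min(0),P.max(0))
E
```

```text
t 35.92 at [0.4866 0.035  0.2181] yaw -13.02 slide [-0.0038 -0.0017  0.4603] n 0.46 spin 0.0018 F [ 0.4  0.3 -0. ] gap 1.001 q6 0.247
[277.22975352 251.05985915] 1136 [269 214  17  75] [0.48463684 0.02180947 0.15      ]
[0.48456423 0.02150154] -103.2367022485595 [ 0.47409128 -0.00555134] [0.49496676 0.04716359]
```

```bash
python3 - <<'E'
from h import *
c=cap('wrist');h=cv2.cvtColor(c['color'],cv2.COLOR_RGB2HSV)
m=((h[...,0]<8)|(h[...,0]>172))&(h[...,1]>150)&(h[...,2]>30)
for q in cen(m,60): print(q[0],q[1],q[2])
l=max(cen(m,60),key=lambda q:q[1]);x,y,w,hh=l[2]
print(onz(c,(x+w/2,y),.15),onz(c,(x+w/2,y+hh),.15),proj(c,[[.4858,.0343,.15],[.4942,.071,.15],[.4774,-.003,.15]]))
save(c,'w9.png')
E
```

```text
[278.30095475 229.71564965] 2409 [268 174  23 114]
[0.49717149 0.07075619 0.15      ] [ 0.47986691 -0.00581465  0.15      ] [[274.72518096 232.47914489]
 [274.6230518  174.69162489]
 [275.01514458 285.13659502]]
```

View pics/w9.png

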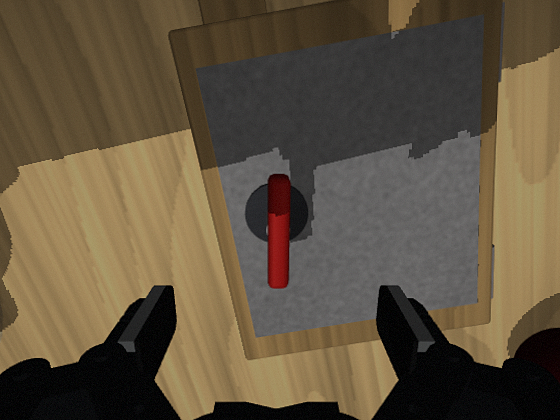

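The wrist view shows the bar upright from (279,174) to (279,288). It's aligned with the jaws and centred where I expected. I'll grip it and turn clockwise.

>>> servo_tool(
  plan=[
    {"slide": [-0.004, 0, 0.2], "spin": 0, "hand": 0},
    {"slide": [0, 0, 0.2], "spin": 0, "hand": 0},
    {"slide": [0, 0, 0.06], "spin": 0, "hand": 0},
    {"slide": [0, 0, 0], "spin": 0, "hand": 0.9},
    {"slide": [0, 0, 0], "spin": 0, "hand": 0.9},
  ],
  force=60,
)

```text
time_s: 36.65
eef_pos: [0.4867, 0.0337, 0.1295]
orientation: [0.001, 0.783, 0.622, 0.001]
force: [0.2, -0.0, 0.7]
finger_gap: 0.603
```

>>> servo_tool(
  plan=[
    {"slide": [0, 0, 0], "spin": 0, "hand": 0.9},
    {"slide": [0, 0, 0], "spin": 0, "hand": 0.9},
    {"slide": [0, 0, 0], "spin": 0, "hand": 0.9},
    {"slide": [0, 0, 0], "spin": 0.18, "hand": 0.9},
    {"slide": [0, 0, 0], "spin": 0.18, "hand": 0.9},
  ],
)

```text
time_s: 37.28
eef_pos: [0.487, 0.0336, 0.1283]
orientation: [0.001, 0.864, 0.503, 0.001]
force: [10.3, -2.5, -3.4]
finger_gap: 0.162
```

>>> servo_tool(
  plan=[
    {"slide": [0, 0, 0], "spin": 0.18, "hand": 0.9},
    {"slide": [0, 0, 0], "spin": 0.18, "hand": 0.9},
    {"slide": [0, 0, 0], "spin": 0.18, "hand": 0.9},
    {"slide": [0, 0, 0], "spin": 0.18, "hand": 0.9},
    {"slide": [0, 0, 0], "spin": 0.18, "hand": 0.9},
  ],
)

```text
time_s: 37.9
eef_pos: [0.4866, 0.0331, 0.1266]
orientation: [0.001, 0.985, 0.173, 0.0]
force: [16.9, -7.9, -22.8]
finger_gap: 0.152
```

>>> servo_tool(
  plan=[
    {"slide": [0, 0, 0], "spin": 0.18, "hand": 0.9},
    {"slide": [0, 0, 0], "spin": 0.18, "hand": 0.9},
    {"slide": [0, 0, 0], "spin": 0.1, "hand": 0.9},
    {"slide": [0, 0, 0], "spin": 0, "hand": 0.9},
  ],
)

```text
time_s: 38.4
eef_pos: [0.4861, 0.033, 0.1252]
orientation: [0.001, 1.0, -0.005, -0.0]
force: [17.3, -9.6, -31.0]
finger_gap: 0.156
```

```bash
python3 - <<'E'
from h import *
to(.4858,.0343,.126,-93.3); print(state()['wrist_torque'])
E
```

```text
t 38.4 at [0.4861 0.033  0.1252] yaw -90.61 slide [-0.0014 -0.0065 -0.004 ] n 0.008 spin 0.0598 F [ 17.3  -9.6 -31. ] gap 0.156 q6 1.598
[-1.70556594 -3.11345348 -0.00930295]
```

>>> servo_tool(
  plan=[
    {"slide": [-0.005, 0, 0.02], "spin": 0.04, "hand": 0.9},
    {"slide": [-0.005, 0, 0], "spin": 0.04, "hand": 0.9},
    {"slide": [0, 0, 0], "spin": 0.03, "hand": 0.9},
    {"slide": [0, 0, 0], "spin": 0, "hand": 0.9},
  ],
)

```text
time_s: 38.9
eef_pos: [0.486, 0.033, 0.1245]
orientation: [0.001, 0.999, -0.048, 0.003]
force: [20.4, -8.4, -7.5]
finger_gap: 0.155
```

```bash
python3 - <<'E'
from h import *
to(.4858,.0343,.126,-93.3); print(state()['wrist_torque'])
E
```

```text
t 38.9 at [0.486  0.033  0.1245] yaw -95.46 slide [-0.0017 -0.0065 -0.0075] n 0.01 spin -0.0479 F [20.4 -8.4 -7.5] gap 0.155 q6 1.683
[-1.50971808 -3.27298091  0.72388987]
```

The torque has risen to 0.7 N m at yaw -95°, so the handle is against its home stop. I'll release, back off and check.

>>> servo_tool(
  plan=[
    {"slide": [0, 0, 0], "spin": 0, "hand": 0},
    {"slide": [0, 0, 0], "spin": 0, "hand": 0},
    {"slide": [0, 0, 0], "spin": 0, "hand": 0},
    {"slide": [0, 0, -0.2], "spin": 0, "hand": 0},
    {"slide": [0, 0, -0.3], "spin": 0, "hand": 0},
  ],
)

```text
time_s: 39.52
eef_pos: [0.4832, 0.0339, 0.2236]
orientation: [0.0, 0.999, -0.048, -0.002]
force: [0.5, -0.9, 0.1]
finger_gap: 0.998
```

>>> servo_tool(
  plan=[
    {"slide": [0, 0, -0.2], "spin": 0, "hand": 0},
    {"slide": [0.02, -0.3, 0], "spin": 0, "hand": 0},
    {"slide": [0.02, -0.3, 0], "spin": 0, "hand": 0},
    {"slide": [0.02, -0.3, 0], "spin": 0, "hand": 0},
    {"slide": [0, -0.3, 0], "spin": 0, "hand": 0},
  ],
)

```text
time_s: 40.15
eef_pos: [0.5187, 0.2737, 0.2638]
orientation: [-0.0, 0.999, -0.048, 0.0]
force: [0.3, -1.7, 0.6]
finger_gap: 0.999
```

>>> servo_tool(
  plan=[
    {"slide": [0, -0.3, 0], "spin": 0, "hand": 0},
    {"slide": [0, -0.3, 0], "spin": 0, "hand": 0},
    {"slide": [0, -0.3, 0], "spin": 0, "hand": 0},
    {"slide": [0, 0, 0], "spin": 0, "hand": 0},
    {"slide": [0, 0, 0], "spin": 0, "hand": 0},
  ],
)

```text
time_s: 40.78
eef_pos: [0.5358, 0.4507, 0.2634]
orientation: [0.0, 0.999, -0.047, -0.0]
force: [0.1, -0.6, 0.4]
finger_gap: 1.001
```

```bash
python3 - <<'E'
from h import *
import pickle
t=cap('top');s=cap('side');t0=pickle.load(open('top0.pkl','rb'));s0=pickle.load(open('side0.pkl','rb'))
for c in(t0,t):
    ys,xs=np.where(masks(c)['red'][220:275,255:290]); P=np.array([onz(c,(x+255,y+220),.150)[:2] for x,y in zip(xs,ys)]);v=np.linalg.svd(P-P.mean(0),full_matrices=False)[2][0];print(P.mean(0),np.degrees(np.arctan(v[1]/v[0])))
for a,b in((t0,t),(s0,s)):
    d=cv2.absdiff(a['color'][150:290,180:350] if a is t0 else a['color'][170:290,230:360],b['color'][150:290,180:350] if a is t0 else b['color'][170:290,230:360]).max(2);print('diff',[(np.round(q[0]),q[1]) for q in cen(d>40,15)])
cv2.imwrite('pics/fin.png',cv2.cvtColor(np.vstack([cv2.resize(np.hstack([s0['color'][170:290,230:360],s['color'][170:290,230:360]]),None,fx=3,fy=3)]),cv2.COLOR_RGB2BGR))
save(t,'topf.png',s=1.4)
E
```

```text
[0.48690212 0.0329425 ] -0.03912075124840367
[0.48709542 0.03284401] -0.7724328420280949
diff [(array([ 20., 119.]), np.int32(1170))]
diff [(array([ 7., 24.]), np.int32(776))]
```

View pics/fin.png

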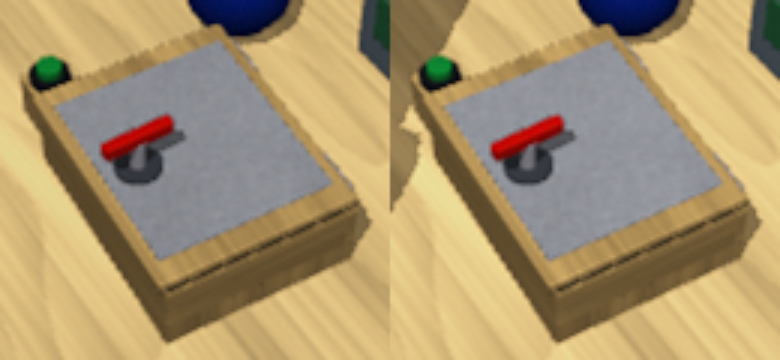

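View pics/topf.png

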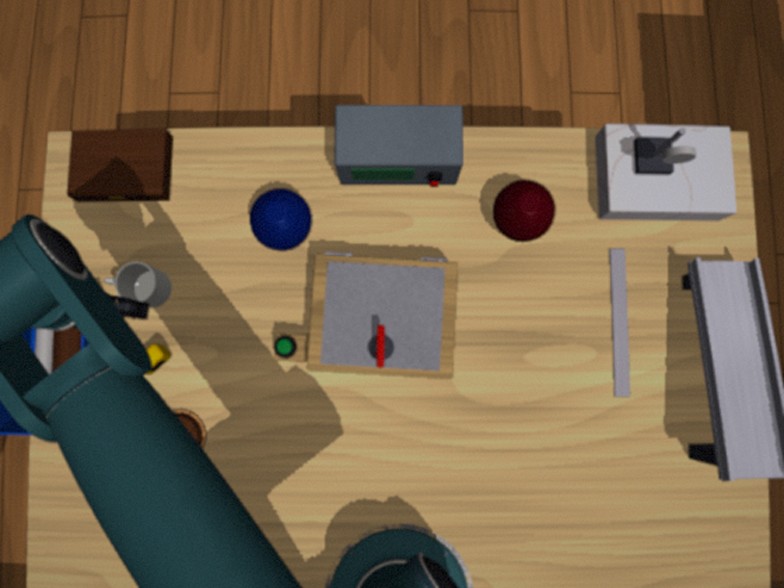

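The lid and handle match the starting (home, tight) pictures, with the bar slightly further home. Everything else is in place and the arm is clear, so I'm handing in.

```bash
python3 -c "
from h import *
print(workorder.finish_job())"
```

```text
the job is handed in; nothing more can be done
None
```

The job is done and handed in at about 41 s on the robot's clock; `finish_job` gives no verdict.

**What I did:** I turned the T-handle free and pressed the release button, and the lid opened to its stop. I laid the three discs I found flat in bays 0, 1 and 3. I then pushed the lid onto its catch with the handle still free, and turned the handle to its home stop.

**Last checks:**
- **Handle and lid:** In the top and side views the lid and handle look the same as at the start, when they were home. The bar reads 0.7° further clockwise than it did then, and wrist torque rose to about 0.7 N m, which I took as the stop. I judged tightness only from that match, not by a direct measurement.
- **Discs:** The overhead picture taken before closing showed one disc lying flat in each of bays 0, 1 and 3. No fourth disc showed in the overhead or side views.
- **Rest of the bench:** The bowls, straightedge and the rest of the cabinet area look unmoved. In the final overhead view the arm partly covers the mug, tape measure and stand; what shows is in place, and the arm passed well above them.

**Forces and disagreements:**
- **Button press:** It peaked at a reading of about 56 N vertically (about 62 N in all) through the fingertips once the button bottomed. That is well under the 120 N wrist limit. The 40 N limit is for the arm and gripper body, and I took the fingers to be outside it.
- **Cabinet position:** The cameras and the contact forces disagreed by up to about 6 mm on its sideways position. I used values between them, and the discs went in without contact.

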